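Post an empty thinner can into the take-back cabinet

TASK

Get the take-back cabinet ready and use it: first slide the empty steel collecting tray fully home in the bay under the cabinet. Then take the flat rectangular can out of the returns crate, lay it on its broad side on the counter, let go and take it again so that it can be pushed, lying flat, through the cabinet's sprung flap until it drops into the tray and the flap closes behind it. Leave all the other containers and tools where they are.

Things in the scene. Friction and masses are not known exactly. Their poses are not given: they have to be found in the camera images.
- cabinet: Take-back cabinet, a fixed grey sheet-steel box 211 mm deep, 147 mm wide, 204 mm high; origin under its middle, +x horizontally into it (the way tray and can go in), z up. Low front: a bay (tunnel) for the tray, its roof a flat loading ledge. From the ledge's inner edge the hood's front rises, leaning back (towards +x) 30 degrees from vertical, up to the top; the flap is in it.
- bay (a point): Mouth of the bay: point on the counter, mid-width, in the cabinet's front plane; axes as the cabinet's. The bay is 127 mm wide between its side walls, 28 mm high, with no floor (the tray slides on the counter) and a stop 200 mm in. Two steel lead-in plates 26 mm high flare out from its sides to 28 mm before the front plane, where they stand 148 mm apart.
- sill (a point): Middle of the loading ledge's inner edge, at the bottom of the flap's mouth; axes as the cabinet's. The ledge, flat, 34 mm above the counter, reaches from the front plane to here, 35 mm in. Smooth steel. Behind this edge there is only the tray: a can pushed in until its middle is past the edge tips about 30 degrees, leading end on the tray's floor; pressing its tail in and slightly down makes it slide off and drop flat. The mouth is 88 mm wide, 56 mm high (vertically).
- flap_mid (a point): Centre of the flap, a plain aluminium plate 83 mm wide that hangs in the mouth in the sloped hood front, its bottom edge 12 mm short of the ledge. Shut, it stands 22 mm behind and 32 mm above sill; it moves with the flap.
- flap (a joint): Angle of the flap: 0 shut, grows as it swings inwards and up about its hinge along the mouth's top edge (stop at 1.95 rad). Pushing at its bottom edge takes about 0.3 N to start and 2 N wide open; a spring shuts it when nothing holds it. It needs about 1.6 rad to let the lying can under it, and closes freely over a can lying in the tray.
- tray_mid (a point): Centre (half-way up) of the steel collecting tray, an open box 200 mm long (its x), 120 mm wide, 22 mm high, 4 mm walls, 0.28 to 0.46 kg, standing on the counter. +x points to its rear, the end that goes into the bay first. Fully home it meets the stop with its front wall in the cabinet's front plane, its centre 100 mm in from bay.
- tray_grip (a point): Grip point of the tray's black lug, a solid bar 26 mm wide (tray's y), 28 mm high (6 to 34 mm above the counter) that sticks out 44 mm from the middle of the tray's front wall; this point is 26 mm out from that wall (126 mm from the tray's centre) and 20 mm up. Axes as the tray's.
- can_mid (a point): Centre of the body of the empty flat steel can, 32 mm thick (its x), 64 mm wide (its y), 112 mm tall (its z, up to the cap), 0.09 to 0.15 kg, with a black screw cap 24 mm across and 16 mm high in the middle of its top. It starts upright in the returns crate, narrow sides close to its neighbours. It passes the flap lying on a broad side, cap or base first, not on edge (64 mm is more than the mouth's height).
- crate: Fixed black plastic returns crate, open, 310 mm long (its x) by 100 mm, wall 28 mm high and 4 mm thick, floor 4 mm; origin under its middle. Four containers stand in it in a row along its x, 73 mm apart, in any order: the flat can and three round ones.
- tin_round: Round plain tin standing in the crate, 62 mm diameter, 105 mm high; origin at the centre of its underside. Stays.
- bottle: Round white plastic bottle standing in the crate, 60 mm diameter, 150 mm high; origin at the centre of its underside. Stays.
- jar: Round amber glass jar with a steel lid standing in the crate, 62 mm diameter, 100 mm high; origin at the centre of its underside. Stays.
- paint_tin: Full round paint tin on the counter, 86 mm diameter, 100 mm high, 0.7 kg; origin at the centre of its underside. Stays.
- brush: Flat paint brush lying on the counter, 185 mm long (along its x, -130 to +55 mm), 46 mm wide, 16 mm high; origin on the counter under its steel ferrule, handle to -x. Stays.
- knife: Filling knife lying on the counter, 193 mm long (along its x, -105 to +88 mm), blade 60 mm wide, handle 18 mm high to -x; origin on the counter under its neck. Stays.
- tape: Roll of masking tape lying flat on the counter, 100 mm across, 25 mm high; origin at the centre of its underside. Stays.
Mind the look-alikes: they are no part of the job. Leave any purple or red look-alike of the part that bears can_mid alone.

How it is judged:
By the outcome, as a careful person would: the job done as asked, in the order asked, and still so for the second after the job is handed in, with the robot touching nothing.
It also fails if it takes over 72 s, if anything falls off the work surface, if the arm or the gripper's body presses on something with over 40 N, if the wrist force passes 120 N, or if a joint passes its speed limit or range.

ROBOT

A 6-joint arm with a two-finger parallel gripper is mounted at the origin on the work surface. World frame = base frame: x ahead of the robot, y to its left, z up, the work surface at z = 0. Lengths are in mm, angles in degrees, forces in N, time in s.
With the tool pointing down it reaches from about 300 to 850 mm from the base axis. Payload 4.2 kg.
Tool frame: the origin (TCP) lies on the front face of the gripper's body, between the roots of the fingers; the fingertips stand 78 mm ahead of it and the grasp point (between the pads) lies 60 mm ahead of it; x points along the fingers, y is the direction in which the jaws open and shut, and the axes are right-handed (so a half turn about x gives the same grasp; the last joint's range is limited). The gripper opens to 91 mm and grips with 3 to 60 N. Pads are 32 mm wide; open, the fingers measure 118 mm over their backs; the gripper's body (76 mm by 178 mm) begins 60 mm behind the grasp point.
Start: joints at [-77.693, 18.312, 89.639, -0, 72.044, -1.146], TCP at [133.773, -559.231, 292.276] pointing down, gripper open.
Joint ranges: [-177.97, 177.97], [-48.28, 115.42], [12.27, 149.76], [-77.06, 257.06], [2.81, 150.46], [-146.56, 146.56]. Speed limits (degrees/s): [147.25, 147.25, 180, 180, 180, 180].

INTERFACE

Orientations are given as [roll, pitch, yaw] about the fixed x, y, z axes, in that order (R = Rz(yaw) Ry(pitch) Rx(roll)).
In Python, from workcell import status, viewer, env gives the robot as it stands. The module is installed in compiled form; this text tells all that it offers.
- The arm moves only by the tool move_arm, never from a script. Its argument "moves" is a list of rows, each a list of 3 entries, a list of its own where there are three numbers: the shift along the tool's x, y, z in cm, then the turn about the tool's x in rad, then the gripper's target within -1 to 1 (fully open at 1, half-way at 0, shut at -1). A call has 1 to 20 rows; each row is the pose to reach, as a shift and turn from the pose commanded when the call began, along the tool's axes at that moment; what a row does not reach only later rows make up. A row lasts 1/8 s, in which the tool goes at most 62.5 mm and 10.7 degrees, less where a joint would pass 70% of its speed; a pose out of reach is approached as far as the arm can. A call with a gripper value outside its range is refused whole. The fingers move at their own pace and stop on an object; "force" is the grip in N (left out, the last holds). Time passes only in rows, so rows that repeat a pose let the fingers close. It gives the time, the measured TCP pose, the force and the opening at its end, in the units of the state.
- status.state(): the state, without advancing time (a new reading comes with each control period).
- viewer.grab_frame(name): name is "scene" or "top" or "wrist"; returns the picture (384x512x3 uint8, red, green, blue); there is no depth.
- viewer.get_calibration(name): a dict with "camera_matrix" (3x3 intrinsics, pixels), "eye" and "rotation" of the camera in the world. Camera axes: x right, y down, z forward; pixel columns grow to the right and rows downward; lengths in mm; the calibration is good to about 2 mm. A picture is of the moment at which its call begins: read the wrist's pose just before it. get_calibration takes no time and is no camera call; for the wrist camera it gives the pose at the moment of the call.
- env.job_done(): hands the job in, once; it reports no verdict.
The state is a dict: "time_s": time; "qpos": joint angles; "qvel": joint speeds; "effort": joint torques, N m; "ee_pos": TCP position; "ee_rot": TCP orientation; "force": force on the tool from outside, world axes, zero at the start; "torque": the same for the moment, N m; "gripper_width": finger opening in mm.
Only numpy, scipy, OpenCV 4.12 (cv2) and the standard library are available. Lean on these libraries where they do the work, as an engineer would, in place of code of your own. Each camera call takes 0.05 s, during which the arm holds its last target.

## Working session

There is one attempt and no reset: what is moved stays moved. The work goes in short steps, Python scripts to look and compute and a tool call to move; the robot and the scene stay as the last step left them, time stands still between calls to the robot, and variables do not carry over. Pictures are saved under pics/ and viewed, and the job is handed in when it is done.

Besides the shell and the picture viewer there is one more tool, called after "Emit:" as a command line: name --argument value ..., lists and objects as JSON in quotes. move_arm: Moves the arm, as the interface text tells. Its arguments: {"type":"object","properties":{"moves":{"type":"array","items":{"type":"array"}},"force":{"type":"number"}},"required":["moves"]}

```bash
mkdir -p pics; ls
python3 - <<'E'
from workcell import status, viewer, env
import cv2
print(status.state())
for n in ["scene","top","wrist"]:
    c=viewer.get_calibration(n); print(n,c)
    cv2.imwrite(f"pics/{n}0.png",viewer.grab_frame(n)[:,:,::-1])
E
```

```text
pics
{'time_s': 0.0, 'qpos': array([-7.76937521e+01,  1.83516454e+01,  8.97057054e+01,  9.70837243e-04,
        7.20423141e+01, -1.14811162e+00]), 'qvel': array([-0.09613851, -0.11185312,  0.02112353, -0.00014687, -0.12268455,
        0.02263475]), 'effort': array([-1.73273158e-03, -4.12467027e+01, -2.31980574e+01,  7.24461442e-02,
        4.57485463e-02, -1.30960702e-04]), 'ee_pos': array([ 133.69328718, -558.87630852,  291.4248529 ]), 'ee_rot': array([-91.67872673,  89.90033086, 101.77533266]), 'force': array([-0.56463589,  0.71009898,  0.18410219]), 'torque': array([ 0.04825994, -0.00645516, -0.00043496]), 'gripper_width': 91.22180701806705}
scene {'camera_matrix': array([[348.74052169,   0.        , 255.62926735],
       [  0.        , 348.74052169, 190.96037541],
       [  0.        ,   0.        ,   1.        ]]), 'eye': array([1390.70994701, -254.10779377,  678.41725463]), 'rotation': array([-123.72287053,   -0.91680828,   71.12243214])}
top {'camera_matrix': array([[438.93445606,   0.        , 256.46863799],
       [  0.        , 438.93445606, 181.85775663],
       [  0.        ,   0.        ,   1.        ]]), 'eye': array([ 257.9172485 ,   33.15448287, 1350.63068136]), 'rotation': array([-167.03240505,   -0.34286971,  -88.34712461])}
wrist {'camera_matrix': array([[292.34229326,   0.        , 257.82013691],
       [  0.        , 292.34229326, 191.37346684],
       [  0.        ,   0.        ,   1.        ]]), 'eye': array([ 209.27092038, -540.65029062,  383.40519932]), 'rotation': array([ 1.63908355e+02,  7.27743283e-02, -7.65926258e+01])}
```

View pics/scene0.png

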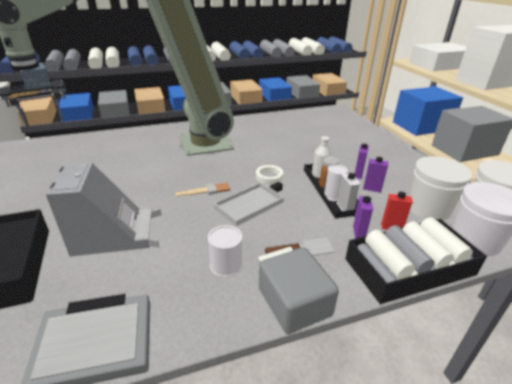

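View pics/top0.png

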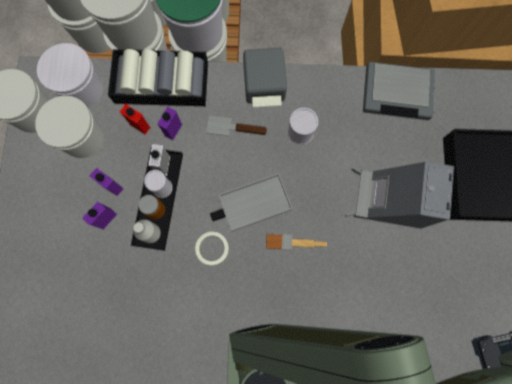

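View pics/wrist0.png

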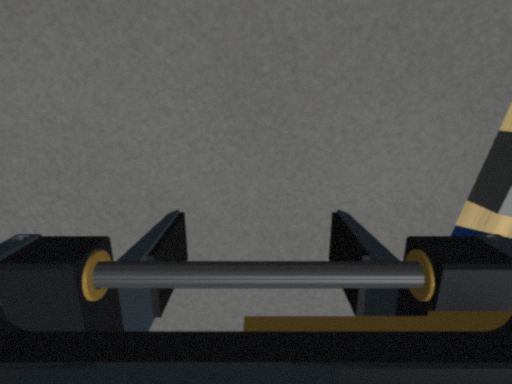

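```bash
cat > h.py <<'E'
import numpy as np, cv2
from scipy.spatial.transform import Rotation as R
from workcell import status, viewer, env
def cam(n):
    c=viewer.get_calibration(n); return c["camera_matrix"],np.array(c["eye"]),R.from_euler('xyz',c["rotation"],degrees=True).as_matrix()
def ray(C,u,v):
    K,e,M=C; d=M@np.linalg.solve(K,[u,v,1.]); return e,d/np.linalg.norm(d)
def onz(C,u,v,z=0):
    e,d=ray(C,u,v); return e+d*(z-e[2])/d[2]
def proj(C,p):
    K,e,M=C; q=K@(M.T@(np.array(p,float)-e)); return q[:2]/q[2]
def tri(Ca,a,Cb,b):
    e1,d1=ray(Ca,*a); e2,d2=ray(Cb,*b)
    A=np.c_[d1,-d2]; s=np.linalg.lstsq(A,e2-e1,rcond=None)[0]
    return (e1+d1*s[0]+e2+d2*s[1])/2, np.linalg.norm(e1+d1*s[0]-e2-d2*s[1])
def crop(name,x0,y0,x1,y1,k,out):
    im=cv2.imread(name)[y0:y1,x0:x1]; cv2.imwrite(out,cv2.resize(im,None,fx=k,fy=k,interpolation=cv2.INTER_CUBIC))
E
python3 - <<'E'
from h import *
C=cam("top"); print(proj(C,[0,0,0]),proj(C,[500,0,0]),proj(C,[500,-300,0]))
S=cam("scene"); print(proj(S,[0,0,0]),proj(S,[500,0,0]))
crop("pics/top0.png",120,130,300,265,4,"pics/t1.png")
crop("pics/top0.png",340,140,470,240,6,"pics/t2.png")
crop("pics/scene0.png",30,130,300,290,2.9,"pics/s1.png")
crop("pics/scene0.png",290,120,430,250,4.5,"pics/s2.png")
E
```

```text
[262.61476715 375.56442131] [266.73039817 203.71701563] [362.78688501 206.55022094]
[205.65226725 142.2410136 ] [237.79072592 206.18416365]
```

View pics/t1.png

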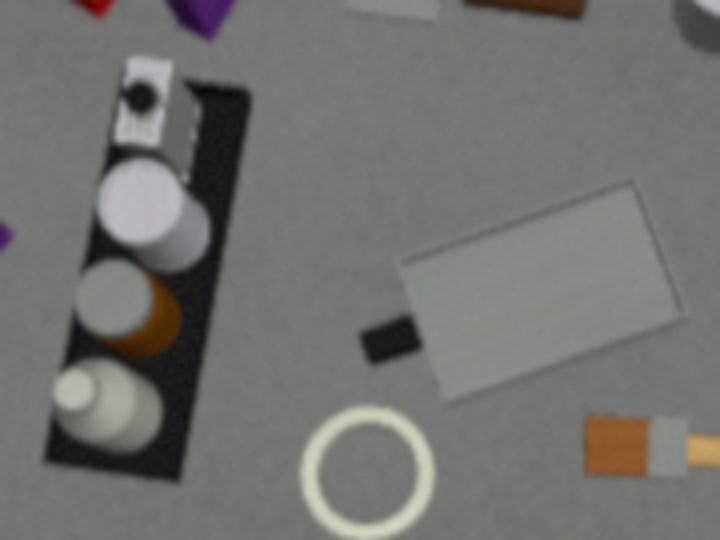

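View pics/t2.png

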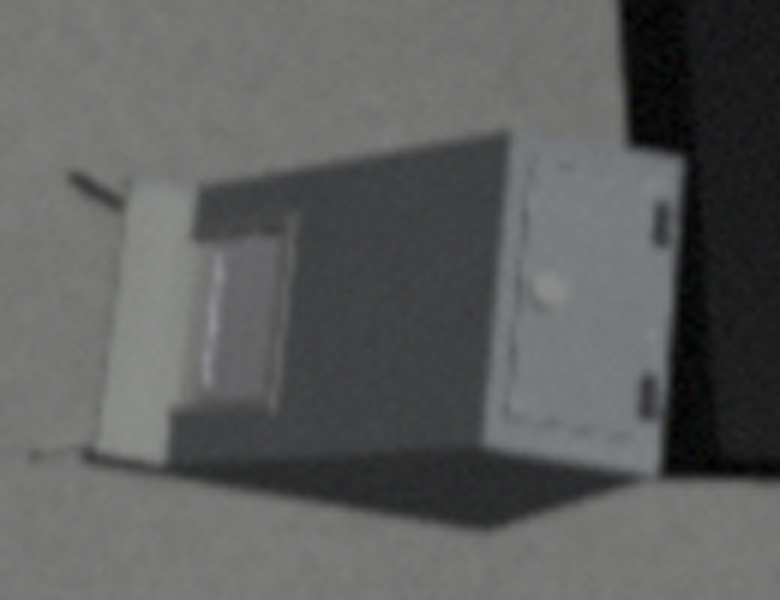

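View pics/s1.png

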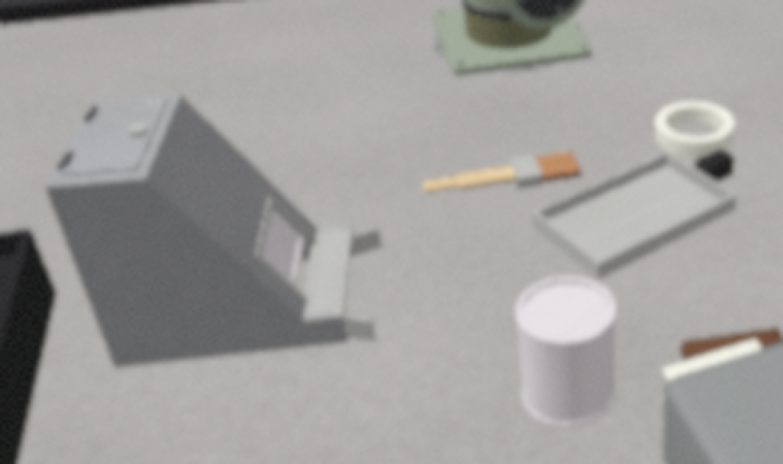

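View pics/s2.png

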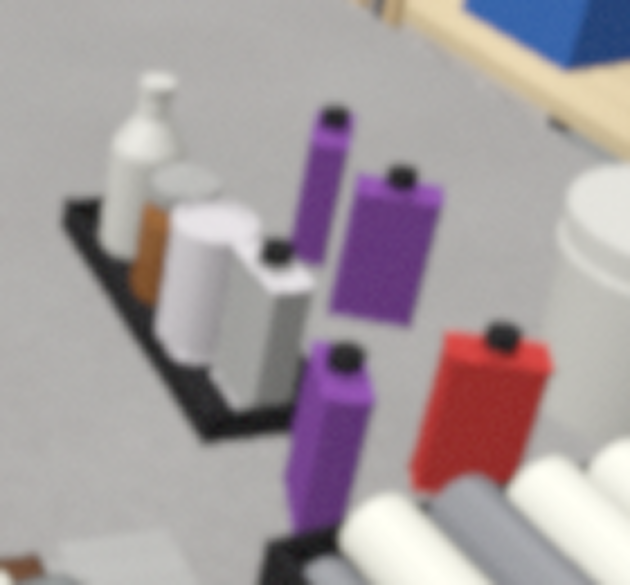

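Run:
```python
from h import *
np.set_printoptions(precision=1,suppress=True)
C=cam("top")
def t(l,k,ox,oy,z): return np.array([onz(C,(a)/k+ox,(b)/k+oy,z)[:2] for a,b in l])
tr=t([(402,263),(632,182),(686,316),(450,402)],4,120,130,22); print("tray",tr,tr.mean(0),[np.linalg.norm(tr[i]-tr[(i+1)%4]) for i in range(4)])
d=tr[1]-tr[0]+tr[2]-tr[3]; print("yaw",np.degrees(np.arctan2(d[1],d[0])))
lg=t([(360,340),(410,318),(420,346),(372,363)],4,120,130,34);print("lug",lg,lg.mean(0))
ca=t([(130,180),(197,188),(168,463),(97,450)],6,340,140,34); print("ledge",ca,[np.linalg.norm(ca[i]-ca[(i+1)%4]) for i in range(4)])
top=t([(512,132),(686,155),(662,475),(485,447)],6,340,140,204); print("top",top,[np.linalg.norm(top[i]-top[(i+1)%4]) for i in range(4)])
for q in(ca,top):
  d=q[3]-q[0]+q[2]-q[1]; print("yaw",np.degrees(np.arctan2(d[1],d[0]))+0)
cn=t([(127,57),(172,60),(158,145),(113,135)],4,120,130,116); print("can",cn,cn.mean(0),[np.linalg.norm(cn[i]-cn[(i+1)%4]) for i in range(4)])
cr=t([(250,92),(181,480),(45,463)],4,120,130,28); print("crate",cr,[np.linalg.norm(cr[i]-cr[(i+1)%3]) for i in range(3)],(cr[0]+cr[2])/2)
d=cr[0]-cr[1];print("yaw",np.degrees(np.arctan2(d[1],d[0])))
# brush,tape,knife,paint
print("brush",t([(585,415),(585,475)],4,120,130,10)); print("brushend",onz(C,327,244,8)); print("tape",onz(C,212,249,25)[:2],"paint",onz(C,304,119,100)[:2],"knife",onz(C,207,127,0),onz(C,267,129,10))
print("plates",t([(68,175),(32,458)],6,340,140,26))
```

```text
tray [[516.7 143.6]
 [586.3 -32.5]
 [481.9 -75.7]
 [410.7 102.2]] [498.9  34.4] [np.float64(189.325481412761), np.float64(113.023078360879), np.float64(191.65698047162795), np.float64(113.78329921746183)]
yaw -68.30459752862738
lug [[454.2 171.5]
 [472.1 134.5]
 [451.  126. ]
 [437.  161.5]] [453.6 148.4]
ledge [[ 608.8 -291.1]
 [ 605.6 -325.6]
 [ 461.8 -306.6]
 [ 467.3 -270.9]] [np.float64(34.699352400871625), np.float64(145.0503406972678), np.float64(36.13413512855668), np.float64(142.89467681538483)]
top [[ 591.2 -422.8]
 [ 582.8 -501. ]
 [ 436.6 -479.9]
 [ 446.7 -402.6]] [np.float64(78.60075968855217), np.float64(147.7331041770311), np.float64(77.88618468964083), np.float64(145.89792754658265)]
yaw 172.16677295285493
yaw 171.90894673309433
can [[646.4 345. ]
 [645.1 311.8]
 [580.3 317. ]
 [586.8 350.3]] [614.7 331. ] [np.float64(33.219269330381834), np.float64(65.02447526725311), np.float64(33.896549806843204), np.float64(59.81940802782258)]
crate [[648.4 268.6]
 [346.  299.9]
 [355.5 402.2]] [np.float64(304.07945122846235), np.float64(102.78215988427576), np.float64(321.92210983546823)] [502.  335.4]
yaw -5.905648981971619
brush [[405.2  -0.5]
 [359.8  -1.6]]
brushend [ 379.7 -186.1    8. ]
tape [353.2 161.1] paint [ 745.4 -104.1] knife [747. 200.   0.] [742.6   5.1  10. ]
plates [[ 612.6 -260.8]
 [ 463.5 -239.6]]
```

```bash
cat >> h.py <<'E'
np.set_printoptions(precision=2,suppress=True)
def tool():
    s=status.state(); return np.array(s["ee_pos"]),R.from_euler('xyz',s["ee_rot"],degrees=True).as_matrix(),s
def info():
    p,M,s=tool(); g=p+60*M[:,0]
    print("t",round(s["time_s"],2),"grasp",g,"jaw deg",round(np.degrees(np.arctan2(M[1,1],M[0,1])),2),"zax",M[:,2],"F",s["force"],"w",round(s["gripper_width"],1),"q6",round(s["qpos"][5],1))
def plan(g,jaw):
    "grasp target world, jaw direction deg (mod 180)"
    p,M,s=tool(); sh=M.T@(np.array(g)-60*np.array([0,0,-1.])-p)/10
    cur=np.degrees(np.arctan2(M[1,1],M[0,1])); 
    d=(jaw-cur+90)%180-90
    # tool x points down: turn about tool x by a changes jaw yaw by -a
    print("shift cm",sh,"turn rad",round(-np.radians(d),3),"yaw change",round(d,1),"alt",round(-np.radians(d-180*np.sign(d)),3), "steps",np.linalg.norm(sh)/6.25)
E
python3 - <<'E'
from h import *
info(); plan([452.4,151.5,80],-68.3+90)
c=viewer.get_calibration("wrist"); p,M,s=tool(); print("cam in tool",M.T@(np.array(c["eye"])-p))
C=cam("top");S=cam("scene")
# check consistency in scene view: project estimates
def P(n,p): print(n,proj(S,p),proj(C,p))
P("grip",[452.4,151.5,34]); 
for l in(10.,):pass
ux=np.array([np.cos(np.radians(-98)),np.sin(np.radians(-98)),0]);uy=np.array([-ux[1],ux[0],0])
bay=np.array([538,-281,0])
for a,b,z in[(0,73.5,34),(0,-73.5,34),(0,-73.5,0),(211,-73.5,0),(211,-73.5,204)]: P((a,b,z),bay+a*ux+b*uy+[0,0,z])
tx=np.array([np.cos(np.radians(-68.3)),np.sin(np.radians(-68.3)),0]);ty=np.array([-tx[1],tx[0],0]);tc=np.array([499,34.4,22])
for a,b in[(100,60),(100,-60),(-100,60),(-100,-60)]: P(("tray",a,b),tc+a*tx+b*ty)
P("cap",[614.7,331,132])
E
```

```text
t 0.15 grasp [ 133.67 -558.89  231.63] jaw deg -76.55 zax [-0.97 -0.23  0.  ] F [ 0.44 -0.24 -0.19] w 91.3 q6 -1.1
shift cm [ 15.24 -61.66 -47.52] turn rad 1.427 yaw change -81.8 alt -1.715 steps 12.692825762864242
cam in tool [-91.88  -0.32 -77.76]
grip [275.84 182.64] [216.58 215.78]
(0, 73.5, 34) [147.35 237.89] [361.7  169.38]
(0, -73.5, 34) [150.41 206.65] [356.15 215.69]
(0, -73.5, 0) [152.05 215.36] [353.66 217.33]
(211, -73.5, 0) [ 80.65 222.52] [421.48 228.76]
(211, -73.5, 204) [ 60.98 163.97] [450.3  219.45]
('tray', 100, 60) [234.75 219.61] [279.26 173.86]
('tray', 100, -60) [211.98 201.71] [293.12 209.59]
('tray', -100, 60) [282.35 195.81] [218.6  195.35]
('tray', -100, -60) [258.7  180.95] [231.48 231.93]
cap [351.01 173.33] [154.43 153.18]
```

Emit:
move_arm --moves '[[[12.2,-61.7,-47.5],-1.714,1],[[12.2,-61.7,-47.5],-1.714,1],[[12.2,-61.7,-47.5],-1.714,1],[[12.2,-61.7,-47.5],-1.714,1],[[12.2,-61.7,-47.5],-1.714,1],[[12.2,-61.7,-47.5],-1.714,1],[[12.2,-61.7,-47.5],-1.714,1],[[12.2,-61.7,-47.5],-1.714,1],[[12.2,-61.7,-47.5],-1.714,1],[[12.2,-61.7,-47.5],-1.714,1],[[12.2,-61.7,-47.5],-1.714,1],[[12.2,-61.7,-47.5],-1.714,1],[[12.2,-61.7,-47.5],-1.714,1],[[12.2,-61.7,-47.5],-1.714,1],[[12.2,-61.7,-47.5],-1.714,1],[[12.2,-61.7,-47.5],-1.714,1],[[12.2,-61.7,-47.5],-1.714,1]]'

```text
time_s: 2.28
ee_pos: [452.0, 150.4, 170.5]
ee_rot: [54.5, 90.0, -13.9]
force: [-0.7, 0.2, -0.9]
gripper_width: 91.3
```

Run:
```python
from h import *
info(); cv2.imwrite("pics/w1.png",viewer.grab_frame("wrist")[:,:,::-1])
```

```text
t 2.27 grasp [452.   150.43 110.52] jaw deg 21.58 zax [ 0.37 -0.93  0.  ] F [-0.72  0.19 -0.88] w 91.3 q6 -4.5
```

View pics/w1.png

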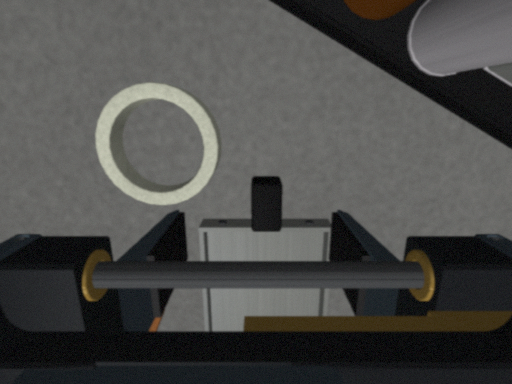

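Run:
```python
from h import *
im=cv2.imread("pics/w1.png"); cv2.imwrite("pics/w1c.png",cv2.resize(im[160:250,180:350],None,fx=4.5,fy=4.5,interpolation=cv2.INTER_CUBIC))
W=cam("wrist")
for n,u,v,z in[("end L",253,178,34),("end R",281,178,34),("att L",251,230,34),("att R",282,230,34),("wall L",200,221,22),("wall R",331,220,22)]:
    print(n,onz(W,u,v,z))
```

```text
end L [439.03 171.26  34.  ]
end R [459.93 179.51  34.  ]
att L [453.84 128.56  34.  ]
att R [478.22 138.18  34.  ]
wall L [410.56 115.06  22.  ]
wall R [517.58 158.32  22.  ]
```

View pics/w1c.png

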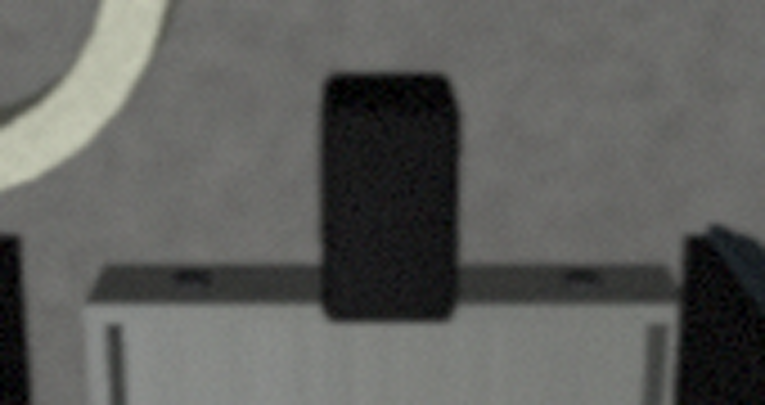

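Run:
```python
from h import *
W=cam("wrist")
a=onz(W,199.5,227,22);b=onz(W,331.5,226.7,22);print(a,b,np.linalg.norm(a-b),np.degrees(np.arctan2((b-a)[1],(b-a)[0])))
m=(a+b)/2; y=np.degrees(np.arctan2((b-a)[1],(b-a)[0])); d=np.array([-np.sin(np.radians(y)),np.cos(np.radians(y)),0])
g=m+26*d; print("grip",g)
l=onz(W,251.6,205,34);r=onz(W,281.8,205,34);print((l+r)/2,np.linalg.norm(l-r), np.dot((l+r)/2-m,[d[1],-d[0],0]))
plan([g[0],g[1],23],y)
```

```text
[411.95 109.48  22.  ] [520.74 152.73  22.  ] 117.06735076488393 21.6805032181311
grip [456.74 155.26  22.  ]
[457.83 154.1   34.  ] 24.890943869594743 0.5814712264624893
shift cm [ 8.75  0.6  -0.26] turn rad -0.002 yaw change 0.1 alt 3.14 steps 1.404428860875532
```

Emit:
move_arm --force 25 --moves '[[[5,0.6,-0.25],0,1],[[8.7,0.6,-0.25],0,1],[[8.7,0.6,-0.25],0,1],[[8.7,0.6,-0.25],0,-1],[[8.7,0.6,-0.25],0,-1],[[8.7,0.6,-0.25],0,-1],[[8.7,0.6,-0.25],0,-1],[[8.7,0.6,-0.25],0,-1],[[8.7,0.6,-0.25],0,-1]]'

```text
time_s: 3.45
ee_pos: [456.8, 155.9, 83.3]
ee_rot: [20.7, 90.0, -47.6]
force: [-0.1, 0.8, -0.0]
gripper_width: 34.3
```

Run:
```python
from h import *
info()
# pre-entry: tray rear 45 before front plane => centre at -145 => grip at -271 along cab x
ux=np.array([np.cos(np.radians(-98)),np.sin(np.radians(-98))]);bay=np.array([538,-281])
for off in(-281,-26): plan([*(bay+off*ux),23],-8)
```

```text
t 3.45 grasp [456.85 155.87  23.27] jaw deg 21.66 zax [ 0.37 -0.93  0.  ] F [-0.14  0.76 -0.04] w 34.3 q6 -4.2
shift cm [ 0.03  5.32 19.18] turn rad 0.518 yaw change -29.7 alt -2.624 steps 3.184787603099671
shift cm [ 0.03 -7.29 41.34] turn rad 0.518 yaw change -29.7 alt -2.624 steps 6.71647018144642
```

Emit:
move_arm --moves '[[[0,0,0],0,-1],[[0,0,0],0,-1],[[0,0,0],0,-1],[[0,0.5,2.5],0.07,-1],[[0,1.1,5],0.14,-1],[[0,1.9,7.5],0.22,-1],[[0,2.7,10],0.29,-1],[[0,3.5,12.5],0.36,-1],[[0,4.2,15],0.43,-1],[[0,4.9,17.5],0.5,-1],[[0,5.3,19.2],0.518,-1],[[0,5.3,19.2],0.518,-1],[[0,5.3,19.2],0.518,-1]]'

```text
time_s: 5.08
ee_pos: [576.9, -3.0, 83.2]
ee_rot: [22.8, 90.0, -75.2]
force: [-0.1, -1.5, 0.8]
gripper_width: 26.1
```

Run:
```python
from h import *
info()
cv2.imwrite("pics/t2_.png",viewer.grab_frame("top")[:,:,::-1]);cv2.imwrite("pics/w2.png",viewer.grab_frame("wrist")[:,:,::-1])
crop("pics/t2_.png",200,130,470,290,2.9,"pics/t3.png")
```

```text
t 5.08 grasp [576.88  -3.06  23.21] jaw deg -7.97 zax [-0.14 -0.99  0.  ] F [-0.12 -1.48  0.75] w 26.1 q6 6.6
```

View pics/t3.png

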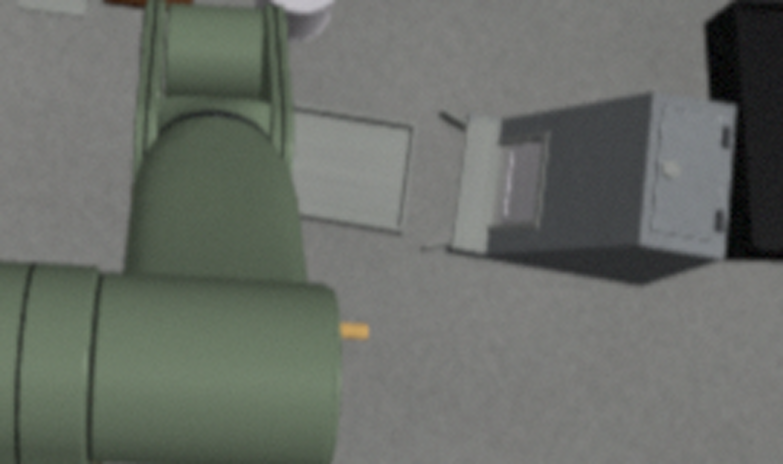

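View pics/w2.png

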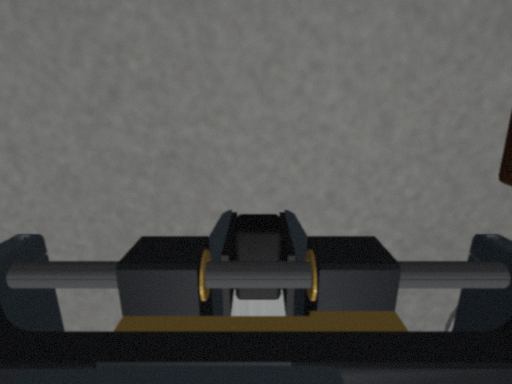

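```bash
cat > m.py <<'E'
from h import *
C=cam("top")
def f(a,b,z): return onz(C,a/2.9+200,b/2.9+130,z)[:2]
tl=f(412,127,22);tr=f(402,233,22);lf=f(303,107,22);rf=f(303,216,22)
L=[f(470,113,34),f(503,119,34),f(487,254,34),f(449,249,34)]
pl=[f(440,112,26),f(422,248,26)]
print("tray rear",tl,tr,"side yaws",np.degrees(np.arctan2(*(tl-lf)[::-1])),np.degrees(np.arctan2(*(tr-rf)[::-1])),"rear",np.degrees(np.arctan2(*(tl-tr)[::-1])))
print(L, "plates mid",(pl[0]+pl[1])/2,np.linalg.norm(pl[0]-pl[1]))
ux=np.array([np.cos(np.radians(-98)),np.sin(np.radians(-98))]);uy=np.array([-ux[1],ux[0]])
bay=(L[0]+L[3])/2; sill=(L[1]+L[2])/2
print("bay",bay,"sill",sill,"lat of sill",(sill-bay)@uy,"plates lat",((pl[0]+pl[1])/2-bay)@uy,"tray rear lat",((tl+tr)/2-bay)@uy, "along",((tl+tr)/2-bay)@ux)
p,M,s=tool(); g=(p+60*M[:,0])[:2]; print("grip lat",(g-bay)@uy,(g-bay)@ux)
E
python3 m.py
```

```text
tray rear [ 597.89 -232.45] [ 482.05 -220.15] side yaws -99.04640153913414 -98.20194180280932 rear -6.06059996823873
[array([ 612.16, -292.4 ]), array([ 606.6 , -327.56]), array([ 460.5 , -306.33]), array([ 464.58, -266.75])] plates mid [ 540.25 -251.14] 149.98791061698623
bay [ 538.37 -279.58] sill [ 533.55 -316.95] lat of sill 0.42392204520278154 plates lat -2.099483648392902 tray rear lat -5.832571942294974 along -52.982728222311785
grip lat -0.6676468656388663 -279.549658028554
```

Run:
```python
from h import *
crop("pics/t2_.png",295,155,385,225,8,"pics/t4.png")
```

```text
(no output)
```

View pics/t4.png

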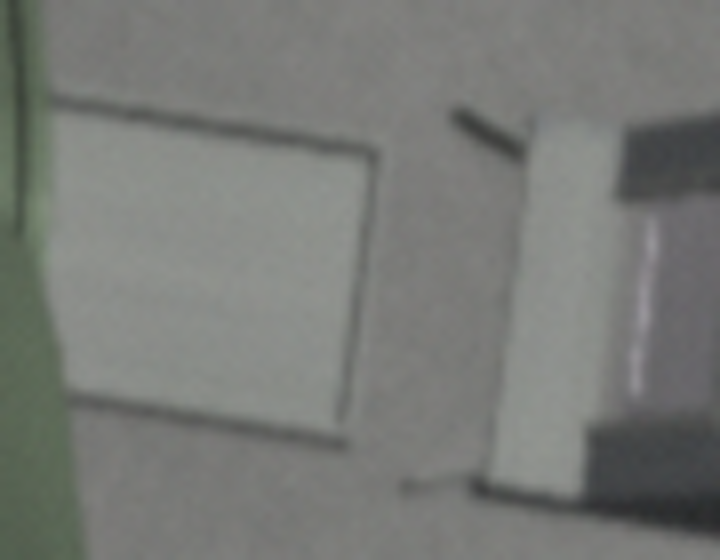

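```bash
cat > m2.py <<'E'
from h import *
C=cam("top")
def f(a,b,z): return onz(C,a/8+295,b/8+155,z)[:2]
tl=f(386,139,22);tr=f(355,438,22)
lf=f(60,88,22);rf=f(70,396,22)
L=[f(533,115,34),f(624,125,34),f(584,500,34),f(490,486,34)]
pl=[f(452,110,26),f(405,483,26)]
print("rear",tl,tr,np.linalg.norm(tl-tr),"side yaws",np.degrees(np.arctan2(*(tl-lf)[::-1])),np.degrees(np.arctan2(*(tr-rf)[::-1])),"rear",np.degrees(np.arctan2(*(tl-tr)[::-1])))
a=[L[1]-L[0],L[2]-L[3],L[0]-L[3],L[1]-L[2]]; print([np.degrees(np.arctan2(*v[::-1])) for v in a],[np.linalg.norm(v) for v in a])
ux=np.array([np.cos(np.radians(-98)),np.sin(np.radians(-98))]);uy=np.array([-ux[1],ux[0]])
bay=(L[0]+L[3])/2; sill=(L[1]+L[2])/2
print("bay",bay,"sill",sill,"lat of sill",(sill-bay)@uy,"plates lat",((pl[0]+pl[1])/2-bay)@uy,"tray rear lat",((tl+tr)/2-bay)@uy, "along",((tl+tr)/2-bay)@ux)
E
python3 m2.py
```

```text
rear [ 602.57 -236.21] [ 483.96 -222.49] 119.39955358438904 side yaws -97.48128701916099 -96.81255432590528 rear -6.600084903176357
[np.float64(-94.76459128808291), np.float64(-96.88981781664599), np.float64(-7.781949114083727), np.float64(-7.612654752281514)] [np.float64(35.33829200049099), np.float64(35.73213313857389), np.float64(147.10168635875775), np.float64(148.40613922512904)]
bay [ 537.93 -281.03] sill [ 534.32 -316.38] lat of sill 1.343377833062368 plates lat -1.8852030985022887 tray rear lat -1.9051216892047482 along -51.92234516428088
```

Emit:
move_arm --moves '[[[0,0.1,2],0,-1],[[0,0.1,4],0,-1],[[0,0.1,5.5],0,-1],[[0,0.1,7],0,-1],[[0,0.1,8.5],0,-1],[[0,0.1,10],0,-1],[[0,0.1,11],0,-1],[[0,0.1,11],0,-1]]'

```text
time_s: 6.18
ee_pos: [562.5, -113.2, 83.2]
ee_rot: [-5.0, 90.0, -103.0]
force: [-0.2, -2.2, 0.3]
gripper_width: 25.9
```

Run:
```python
from h import *
info()
cv2.imwrite("pics/t5_.png",viewer.grab_frame("top")[:,:,::-1])
crop("pics/t5_.png",295,155,385,225,8,"pics/t5.png")
```

```text
t 6.17 grasp [ 562.44 -113.21   23.21] jaw deg -8.07 zax [-0.14 -0.99  0.  ] F [-0.25 -2.19  0.33] w 25.9 q6 -4.4
```

View pics/t5.png

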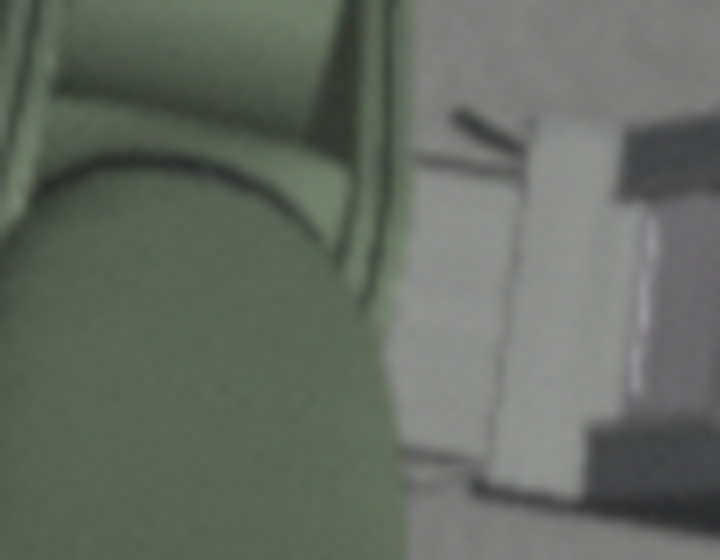

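Emit:
move_arm --moves '[[[0,0,2],0,-1],[[0,0,4],0,-1],[[0,0,6],0,-1],[[0,0,8],0,-1],[[0,0,10],0,-1],[[0,0,11.5],0,-1],[[0,0,13],0,-1],[[0,0,13.3],0,-1],[[0,0,13.6],0,-1],[[0,0,13.9],0,-1]]'

```text
time_s: 7.48
ee_pos: [543.2, -249.4, 83.2]
ee_rot: [-102.3, 90.0, 159.7]
force: [0.2, 1.8, -0.1]
gripper_width: 26.0
```

Run:
```python
from h import *
info()
```

```text
t 7.47 grasp [ 543.21 -249.41   23.23] jaw deg -7.98 zax [-0.14 -0.99 -0.  ] F [ 0.24  1.84 -0.14] w 26.0 q6 -17.8
```

Emit:
move_arm --moves '[[[0,0,0.2],0,-1],[[0,0,0.3],0,-1],[[0,0,0.4],0,-1],[[0,0,0.5],0,-1],[[0,0,0.5],0,-1]]'

```text
time_s: 8.1
ee_pos: [543.0, -251.8, 83.2]
ee_rot: [-173.4, 89.7, 88.5]
force: [2.1, 12.6, 1.9]
gripper_width: 26.0
```

Run:
```python
from h import *
info()
```

```text
t 8.1 grasp [ 542.99 -251.5    23.23] jaw deg -8.06 zax [-0.14 -0.99 -0.  ] F [ 2.14 12.56  1.86] w 26.0 q6 -18.2
```

Emit:
move_arm --moves '[[[0,0,0.1],0,-1],[[0,0,0.2],0,-1],[[0,0,0.2],0,-1]]'

```text
time_s: 8.48
ee_pos: [543.0, -252.1, 83.2]
ee_rot: [-174.0, 89.6, 87.8]
force: [5.1, 17.6, 3.0]
gripper_width: 25.7
```

Run:
```python
from h import *
info()
```

```text
t 8.47 grasp [ 542.98 -251.68   23.22] jaw deg -8.13 zax [-0.14 -0.99 -0.01] F [ 5.06 17.6   2.96] w 25.7 q6 -18.4
```

Emit:
move_arm --moves '[[[0,0,-0.5],0,-1],[[0,0,-0.5],0,0.1],[[0,0,-0.5],0,0.1],[[0,0,-0.5],0,0.1],[[0,0,-0.5],0,0.1],[[-5,0,-0.8],0,0.1],[[-10,0,-1],0,0.1],[[-13,0,-1],0,1]]'

```text
time_s: 9.48
ee_pos: [544.2, -247.1, 216.0]
ee_rot: [70.1, 89.8, -27.9]
force: [0.4, 0.1, -0.8]
gripper_width: 57.7
```

Run:
```python
from h import *
info(); plan([612,329,200],84)
cv2.imwrite("pics/t6_.png",viewer.grab_frame("top")[:,:,::-1])
cv2.imwrite("pics/w6.png",viewer.grab_frame("wrist")[:,:,::-1])
```

```text
t 9.47 grasp [ 544.4  -247.19  156.04] jaw deg -8.02 zax [-0.14 -0.99  0.  ] F [ 0.45  0.08 -0.83] w 57.7 q6 -17.5
shift cm [ -4.47  -1.31 -57.99] turn rad 1.535 yaw change -88.0 alt -1.606 steps 9.30753237736914
```

View pics/w6.png

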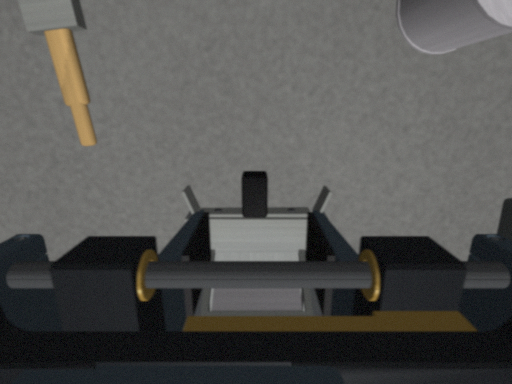

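View pics/t6_.png

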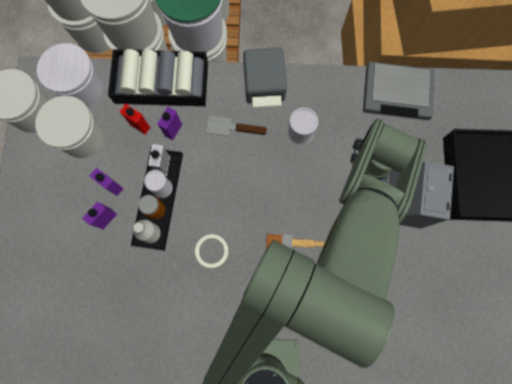

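Run:
```python
from h import *
C=cam("top")
for n in("top0","t6_"):
    im=cv2.imread(f"pics/{n}.png").astype(int); 
    b,g,r=im[...,0],im[...,1],im[...,2]
    m=((g>170)).astype(np.uint8); m[:225]=0;m[275:]=0;m[:,:185]=0;m[:,240:]=0
    ys,xs=np.nonzero(m); (c,rad)=cv2.minEnclosingCircle(np.c_[xs,ys].astype(np.float32)); print(n,c,rad,m.sum(),onz(C,*c,25))
```

```text
top0 (211.2568817138672, 247.86544799804688) 16.559368133544922 328 [356.5  163.47  25.  ]
t6_ (211.06716918945312, 250.62686157226562) 16.738937377929688 368 [348.3  163.61  25.  ]
```

Run:
```python
from h import *
im=cv2.imread("pics/top0.png");S=cam("scene")
# ellipse fit of outer/inner in top0 at hi-res
big=cv2.resize(im[225:275,185:240],None,fx=8,fy=8,interpolation=cv2.INTER_CUBIC)
m=(big[...,1]>150).astype(np.uint8); cs,h=cv2.findContours(m,cv2.RETR_CCOMP,cv2.CHAIN_APPROX_NONE)
for c in cs:
    if len(c)>100: e=cv2.fitEllipse(c); print("top0",np.array(e[0])/8+[185,225],np.array(e[1])/8)
big=cv2.resize(cv2.imread("pics/t6_.png")[225:275,185:240],None,fx=8,fy=8,interpolation=cv2.INTER_CUBIC)
m=(big[...,1]>150).astype(np.uint8); cs,h=cv2.findContours(m,cv2.RETR_CCOMP,cv2.CHAIN_APPROX_NONE)
for c in cs:
    if len(c)>100: e=cv2.fitEllipse(c); print("t6",np.array(e[0])/8+[185,225],np.array(e[1])/8)
# scene at start
big=cv2.imread("pics/w1.png")
m=((big[...,1]>165)&(big[...,0]<big[...,2])).astype(np.uint8);m[:,240:]=0; cs,h=cv2.findContours(m,cv2.RETR_CCOMP,cv2.CHAIN_APPROX_NONE)
for c in cs:
    if len(c)>100: e=cv2.fitEllipse(c); print("w1",e)
plan([352,163,100],-8)
```

```text
top0 [211.84 248.4 ] [33.53 34.1 ]
top0 [211.94 248.33] [24.36 25.54]
t6 [211.6  251.05] [33.87 34.45]
t6 [211.68 251.  ] [24.08 25.2 ]
w1 ((156.05242919921875, 143.6982879638672), (114.04022216796875, 125.8598861694336), 134.9308319091797)
w1 ((156.24050903320312, 145.1868896484375), (91.96526336669922, 101.0172119140625), 133.696533203125)
shift cm [  5.43 -24.91 -37.98] turn rad -0.0 yaw change 0.0 alt 3.141 steps 7.318642777080635
```

Emit:
move_arm --moves '[[[5.4,-25.1,-37.9],0,-1],[[5.4,-25.1,-37.9],0,-1],[[5.4,-25.1,-37.9],0,-1],[[5.4,-25.1,-37.9],0,-1],[[5.4,-25.1,-37.9],0,-1],[[5.4,-25.1,-37.9],0,-1],[[5.4,-25.1,-37.9],0,-1],[[5.4,-25.1,-37.9],0,-1],[[5.4,-25.1,-37.9],0,-1],[[5.4,-25.1,-37.9],0,-1],[[5.4,-25.1,-37.9],0,-1]]'

```text
time_s: 10.95
ee_pos: [348.4, 162.7, 159.1]
ee_rot: [3.6, 90.0, -94.5]
force: [-0.3, 0.1, -0.4]
gripper_width: 0.6
```

Run:
```python
from h import *
info(); plan([350,162,25],-2);plan([374,161.5,25],-2)
cv2.imwrite("pics/w7.png",viewer.grab_frame("wrist")[:,:,::-1])
```

```text
t 10.95 grasp [348.42 162.7   99.1 ] jaw deg -8.13 zax [-0.14 -0.99  0.  ] F [-0.32  0.11 -0.42] w 0.6 q6 31.5
shift cm [7.41 0.17 0.05] turn rad -0.107 yaw change 6.1 alt 3.035 steps 1.1859762806429675
shift cm [ 7.41  2.55 -0.24] turn rad -0.107 yaw change 6.1 alt 3.035 steps 1.254429286163318
```

View pics/w7.png

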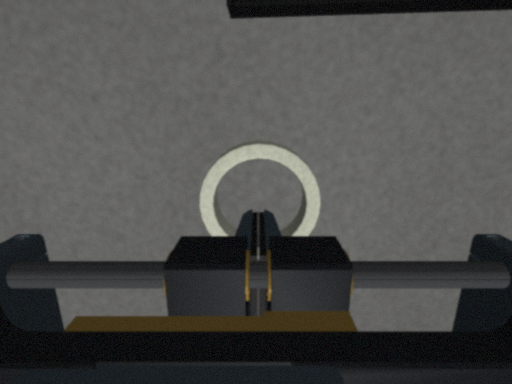

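Run:
```python
from h import *
W=cam("wrist"); print(proj(W,[348.4,162.7,25]), onz(W,260.5,203.5,25), [onz(W,u,v,25)[:2] for u,v in((199,203.5),(322,203.5),(260,143))])
```

```text
[258.74 206.94] [350.24 165.43  25.  ] [array([300.65, 172.55]), array([399.82, 158.31]), array([356.7 , 213.96])]
```

Emit:
move_arm --moves '[[[3.5,0.15,-0.1],0,-1],[[7.4,0.15,-0.1],0,-1],[[7.4,0.15,-0.1],0,-1],[[7.4,1.0,-0.2],0,-1],[[7.4,1.8,-0.3],0,-1],[[7.4,2.4,-0.4],0,-1],[[7.4,2.75,-0.45],0,-1],[[7.4,2.75,-0.45],0,-1],[[7.4,2.0,-0.35],0,-1],[[3.5,1.8,-0.3],0,-1],[[0,0.2,-0.1],0,-1],[[0,0,0],0,-1],[[0,0,0],0,-1]]'

```text
time_s: 12.62
ee_pos: [347.2, 163.4, 158.7]
ee_rot: [-47.8, 90.0, -145.8]
force: [1.1, 0.5, -0.4]
gripper_width: 0.2
```

Run:
```python
from h import *
info(); 
cv2.imwrite("pics/w8.png",viewer.grab_frame("wrist")[:,:,::-1])
for n in("w7","w8"):
    big=cv2.imread(f"pics/{n}.png"); m=((big[...,1]>150)&(big[...,0]<big[...,2])).astype(np.uint8);m[:130]=0;m[236:]=0
    ys,xs=np.nonzero(m[:, :]); 
    for y in (190,203,215): 
        x=np.nonzero(m[y])[0]; print(n,y,x.min(),x.max())
    print(ys.min())
```

```text
t 12.62 grasp [347.16 163.33  98.71] jaw deg -8.0 zax [-0.14 -0.99  0.  ] F [ 1.07  0.46 -0.42] w 0.2 q6 31.5
w7 190 201 318
w7 203 200 319
w7 215 201 317
144
w8 190 206 324
w8 203 205 325
w8 215 207 323
144
```

Emit:
move_arm --moves '[[[3.5,0.5,-0.15],0,-1],[[7.4,1.0,-0.2],0,-1],[[7.4,1.0,-0.2],0,-1],[[7.4,2.0,-0.35],0,-1],[[7.4,2.8,-0.4],0,-1],[[7.4,3.25,-0.45],0,-1],[[7.4,3.25,-0.45],0,-1],[[7.4,3.25,-0.45],0,-1],[[7.4,2.4,-0.35],0,-1],[[3.5,2.0,-0.3],0,-1],[[0,0.2,-0.1],0,-1],[[0,0,0],0,-1],[[0,0,0],0,-1]]'

```text
time_s: 14.3
ee_pos: [347.2, 163.4, 158.7]
ee_rot: [-46.8, 90.0, -144.8]
force: [-0.2, -1.0, 0.4]
gripper_width: 0.5
```

Run:
```python
from h import *
info(); plan([612,329,190],84)
cv2.imwrite("pics/w9.png",viewer.grab_frame("wrist")[:,:,::-1])
for n in("w7","w8","w9"):
    big=cv2.imread(f"pics/{n}.png"); m=((big[...,1]>150)&(big[...,0]<big[...,2])).astype(np.uint8);m[:130]=0;m[236:]=0
    ys,xs=np.nonzero(m[:, :]); 
    for y in (203,): 
        x=np.nonzero(m[y])[0]; print(n,y,x.min(),x.max())
    print(ys.min())
```

```text
t 14.3 grasp [347.18 163.34  98.74] jaw deg -8.0 zax [-0.14 -0.99  0.  ] F [-0.23 -0.96  0.44] w 0.5 q6 31.5
shift cm [ -9.15  23.91 -20.08] turn rad 1.536 yaw change -88.0 alt -1.606 steps 5.206094760898114
w7 203 200 319
144
w8 203 205 325
144
w9 203 212 332
142
```

Emit:
move_arm --moves '[[[-6,0,0],0,1],[[-9.1,6,-5],-0.3,1],[[-9.1,23.9,-20.1],-1.606,1],[[-9.1,23.9,-20.1],-1.606,1],[[-9.1,23.9,-20.1],-1.606,1],[[-9.1,23.9,-20.1],-1.606,1],[[-9.1,23.9,-20.1],-1.606,1],[[-9.1,23.9,-20.1],-1.606,1],[[-9.1,23.9,-20.1],-1.606,1],[[-9.1,23.9,-20.1],-1.606,1],[[-9.1,23.9,-20.1],-1.606,1],[[-9.1,23.9,-20.1],-1.606,1],[[-9.1,23.9,-20.1],-1.606,1]]'

```text
time_s: 15.98
ee_pos: [612.7, 329.2, 249.7]
ee_rot: [-140.8, 90.0, -146.9]
force: [0.2, 1.2, 0.3]
gripper_width: 90.9
```

Run:
```python
from h import *
info(); 
cv2.imwrite("pics/w10.png",viewer.grab_frame("wrist")[:,:,::-1])
cv2.imwrite("pics/s10.png",viewer.grab_frame("scene")[:,:,::-1])
```

```text
t 15.97 grasp [612.69 329.2  189.75] jaw deg 83.94 zax [ 0.99 -0.11 -0.  ] F [0.18 1.15 0.32] w 90.9 q6 -56.6
```

View pics/w10.png

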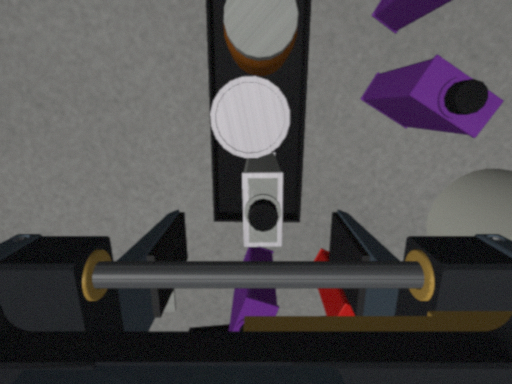

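View pics/s10.png

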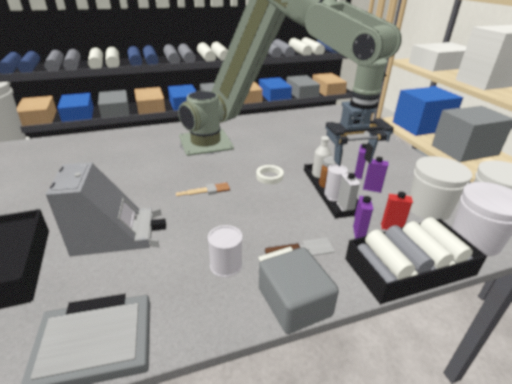

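Run:
```python
from h import *
W=cam("wrist");S=cam("scene");C=cam("top")
q=[onz(W,u,v,116)[:2] for u,v in((243,173),(283,173),(283,247),(243,247))]
for a in q: print(a)
print("mean",np.mean(q,0), "yaw",np.degrees(np.arctan2(*((q[0]+q[1])-(q[2]+q[3]))[::-1])))
print("cap",onz(W,262.5,214,132), "tin",onz(W,251,117.5,109)[:2])
c=np.mean(q,0); plan([c[0],c[1],82],84)
def tape(n,box,z=25):
    im=cv2.imread(f"pics/{n}.png"); x0,y0,x1,y1=box
    big=cv2.resize(im[y0:y1,x0:x1],None,fx=8,fy=8,interpolation=cv2.INTER_CUBIC)
    m=((big[...,1]>175)).astype(np.uint8); cs,h=cv2.findContours(m,cv2.RETR_EXTERNAL,cv2.CHAIN_APPROX_NONE)
    c=max(cs,key=len); e=cv2.fitEllipse(c); p=np.array(e[0])/8+[x0,y0]; print(n,p,e[1],onz(S,*p,z))
tape("scene0",(250,160,292,184)); tape("s10",(250,160,292,184))
for n in("scene0","s10"): crop(f"pics/{n}.png",245,155,300,195,8,f"pics/{n}c.png")
a=cv2.imread("pics/scene0c.png");b=cv2.imread("pics/s10c.png");cv2.imwrite("pics/cmp.png",np.vstack([a,b])[:600])
```

```text
[582.53 320.62]
[585.87 352.04]
[650.03 346.75]
[646.43 312.91]
mean [616.22 333.08] yaw 174.20089962587394
cap [612.49 332.81 132.  ] tin [541.14 331.5 ]
shift cm [10.81  0.42  0.31] turn rad -0.001 yaw change 0.0 alt 3.141 steps 1.7311744761304977
scene0 [265.24 171.81] (191.2820281982422, 294.3666076660156) [358.22 147.37  25.  ]
s10 [268.06 172.34] (178.0459747314453, 258.8221130371094) [364.87 155.98  25.  ]
```

View pics/cmp.png

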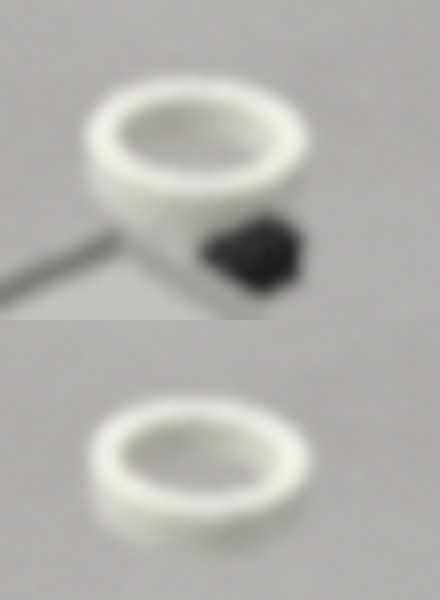

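Emit:
move_arm --force 15 --moves '[[[5,0.4,0.2],0,1],[[10.8,0.4,0.2],0,1],[[10.8,0.4,0.2],0,1],[[10.8,0.4,0.2],0,-1],[[10.8,0.4,0.2],0,-1],[[10.8,0.4,0.2],0,-1],[[10.8,0.4,0.2],0,-1],[[10.8,0.4,0.2],0,-1],[[10.8,0.4,0.2],0,-1],[[10.8,0.4,0.2],0,-1],[[10.8,0.4,0.2],0,-1]]'

```text
time_s: 17.45
ee_pos: [615.1, 333.0, 142.2]
ee_rot: [-126.8, 90.0, -132.8]
force: [-0.3, 0.2, 0.1]
gripper_width: 31.9
```

Run:
```python
from h import *
info(); plan([540,110,200],82);plan([540,110,79],82)
```

```text
t 17.45 grasp [615.06 332.99  82.17] jaw deg 83.99 zax [ 0.99 -0.1  -0.  ] F [-0.28  0.16  0.11] w 31.9 q6 -56.5
shift cm [-11.78 -22.97  -5.13] turn rad 0.035 yaw change -2.0 alt -3.107 steps 4.210429399831003
shift cm [  0.32 -22.96  -5.13] turn rad 0.035 yaw change -2.0 alt -3.107 steps 3.7651250063367536
```

Emit:
move_arm --moves '[[[-4,0,0],0,-1],[[-8,0,0],0,-1],[[-8,0,0],0,-1],[[-8,-6,-1.3],0,-1],[[-8,-12,-2.6],0.035,-1],[[-8,-18,-4],0.035,-1],[[-8,-23,-5.1],0.035,-1],[[-8,-23,-5.1],0.035,-1],[[-4,-23,-5.1],0.035,-1],[[-1,-23,-5.1],0.035,-1],[[0,-23,-5.1],0.035,-1],[[0.3,-23,-5.1],0.035,-1],[[0.4,-23,-5.1],0.035,-1],[[0.4,-23,-5.1],0.035,-1]]'

```text
time_s: 19.2
ee_pos: [540.9, 109.8, 139.1]
ee_rot: [16.0, 89.9, 8.0]
force: [0.1, 0.0, -0.3]
gripper_width: 31.8
```

Run:
```python
from h import *
info(); 
cv2.imwrite("pics/s11.png",viewer.grab_frame("scene")[:,:,::-1])
crop("pics/s11.png",180,60,420,240,3,"pics/s11c.png")
```

```text
t 19.2 grasp [540.98 109.84  79.08] jaw deg 82.0 zax [ 0.99 -0.14  0.  ] F [ 0.09  0.03 -0.35] w 31.8 q6 -71.7
```

View pics/s11c.png

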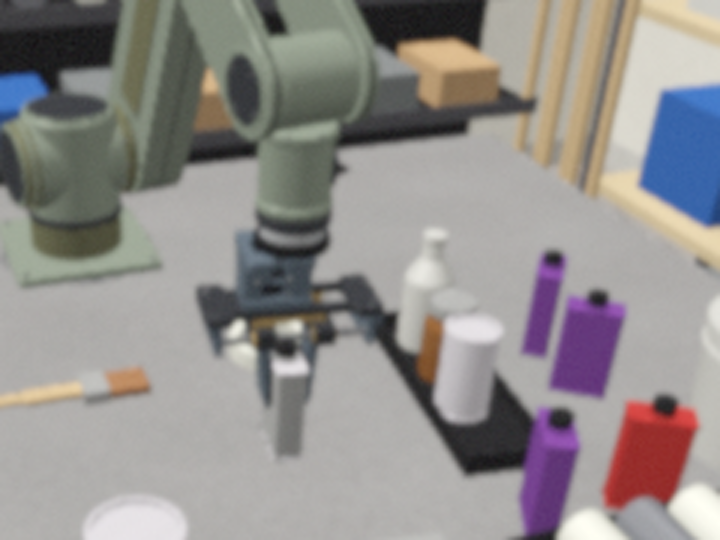

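Emit:
move_arm --moves '[[[0.1,0,0],0,-1],[[0.1,0,0],0,-1],[[0.1,0,0],0,0.3],[[0.1,0,0],0,0.3],[[0.1,0,0],0,0.3],[[0.1,0,0],0,0.3],[[-6,0,0],0,0.6],[[-9.5,0,0],0,1],[[-9.5,0,0],0.19,1],[[-9.5,0,0],0.57,1],[[-9.5,0,0],0.95,1],[[-9.5,0,0],1.571,1],[[-9.5,0,0],1.571,1],[[-9.5,0,0],1.571,1],[[-9.5,0,0],1.571,1],[[-9.5,0,0],1.571,1],[[-9.5,0,0],1.571,1],[[-9.5,0,0],1.571,1]]'

```text
time_s: 21.5
ee_pos: [540.2, 109.6, 233.1]
ee_rot: [-44.4, 90.0, -142.4]
force: [-0.5, 0.4, -0.0]
gripper_width: 91.3
```

Run:
```python
from h import *
info(); 
cv2.imwrite("pics/w12.png",viewer.grab_frame("wrist")[:,:,::-1])
```

```text
t 21.5 grasp [540.23 109.59 173.13] jaw deg -7.97 zax [-0.14 -0.99  0.  ] F [-0.52  0.42 -0.01] w 91.3 q6 18.2
```

View pics/w12.png

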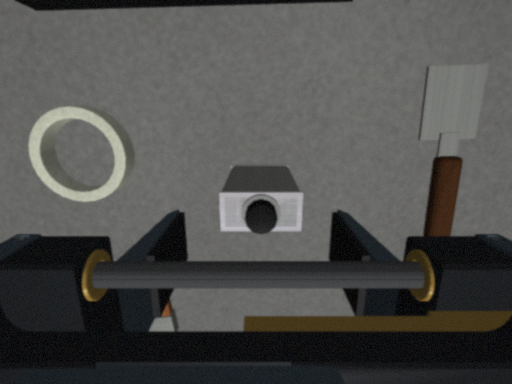

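Run:
```python
from h import *
W=cam("wrist"); c=onz(W,261.5,211.5,112); print(c); plan([c[0],c[1],90],-8); plan([541,110,90],-8)
```

```text
[542.38 110.05 112.  ]
shift cm [ 8.32  0.2  -0.08] turn rad 0.001 yaw change -0.1 alt -3.141 steps 1.3308871789670877
shift cm [ 8.32  0.07 -0.05] turn rad 0.001 yaw change -0.1 alt -3.141 steps 1.3305041778938145
```

Emit:
move_arm --force 4 --moves '[[[4,0.15,-0.05],0,1],[[8.3,0.15,-0.05],0,1],[[8.3,0.15,-0.05],0,1],[[8.3,0.15,-0.05],0,-1],[[8.3,0.15,-0.05],0,-1],[[8.3,0.15,-0.05],0,-1],[[8.3,0.15,-0.05],0,-1],[[8.3,0.15,-0.05],0,-1],[[8.3,0.15,-0.05],0,-1]]'

```text
time_s: 22.68
ee_pos: [542.4, 110.1, 151.5]
ee_rot: [108.9, 89.9, 10.9]
force: [-1.7, -0.4, 6.7]
gripper_width: 64.4
```

Run:
```python
from h import *
info()
h=90
for th in range(0,91,10):
    t=np.radians(th); print(th,round((16-16*np.cos(t)+h*np.sin(t))/10,2),round((h-16*np.sin(t)-h*np.cos(t))/10,2))
```

```text
t 22.68 grasp [542.49 110.09  91.47] jaw deg -8.02 zax [-0.14 -0.99 -0.  ] F [-1.71 -0.39  6.7 ] w 64.4 q6 18.3
0 0.0 0.0
10 1.59 -0.14
20 3.17 -0.0
30 4.71 0.41
40 6.16 1.08
50 7.47 1.99
60 8.59 3.11
70 9.51 4.42
80 10.19 5.86
90 10.6 7.4
```

Emit:
move_arm --moves '[[[0.0,0,0.8],0,-1],[[0.0,0,1.6],0,-1],[[0.0,0,2.4],0,-1],[[0.1,0,3.2],0,-1],[[0.3,0,4.0],0,-1],[[0.5,0,4.7],0,-1],[[0.8,0,5.4],0,-1],[[1.2,0,6.2],0,-1],[[1.2,0,6.2],0,-1]]'

```text
time_s: 23.8
ee_pos: [532.7, 47.8, 137.7]
ee_rot: [-66.2, 89.9, -164.2]
force: [0.1, -0.6, -1.1]
gripper_width: 63.6
```

Run:
```python
from h import *
info()
cv2.imwrite("pics/s13.png",viewer.grab_frame("scene")[:,:,::-1])
cv2.imwrite("pics/w13.png",viewer.grab_frame("wrist")[:,:,::-1])
crop("pics/s13.png",180,60,380,240,3.3,"pics/s13c.png")
```

```text
t 23.8 grasp [532.58  47.8   77.66] jaw deg -8.06 zax [-0.14 -0.99  0.  ] F [ 0.12 -0.59 -1.11] w 63.6 q6 12.0
```

View pics/s13c.png

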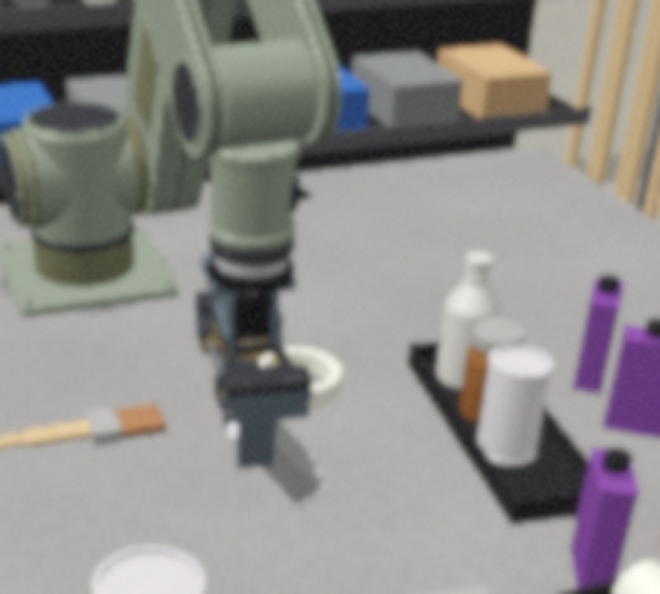

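View pics/w13.png

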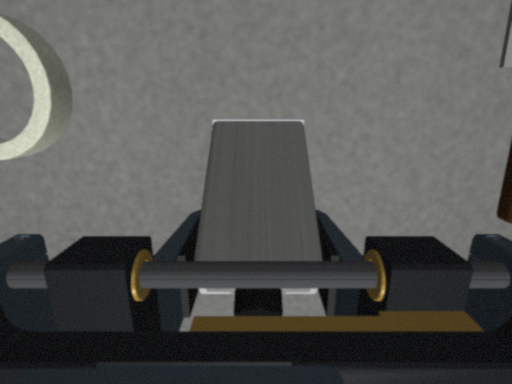

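Emit:
move_arm --moves '[[[0.8,0,1.2],0,-1],[[1.3,0,1.9],0,-1],[[1.9,0,2.4],0,-1],[[2.6,0,3.0],0,-1],[[3.3,0,3.4],0,-1],[[4.0,0,3.8],0,-1],[[4.7,0,4.1],0,-1],[[5.2,0,4.3],0,-1],[[5.5,0,4.4],0,-1],[[5.5,0,4.4],0,-1]]'

```text
time_s: 25.15
ee_pos: [527.0, 5.0, 82.9]
ee_rot: [-102.2, 90.0, 159.7]
force: [-0.4, -0.0, -1.3]
gripper_width: 64.1
```

Run:
```python
from h import *
info()
cv2.imwrite("pics/s14.png",viewer.grab_frame("scene")[:,:,::-1])
cv2.imwrite("pics/w14.png",viewer.grab_frame("wrist")[:,:,::-1])
crop("pics/s14.png",180,60,380,240,3.3,"pics/s14c.png")
```

```text
t 25.15 grasp [526.99   5.04  22.94] jaw deg -8.03 zax [-0.14 -0.99 -0.  ] F [-0.44 -0.01 -1.26] w 64.1 q6 7.3
```

View pics/s14c.png

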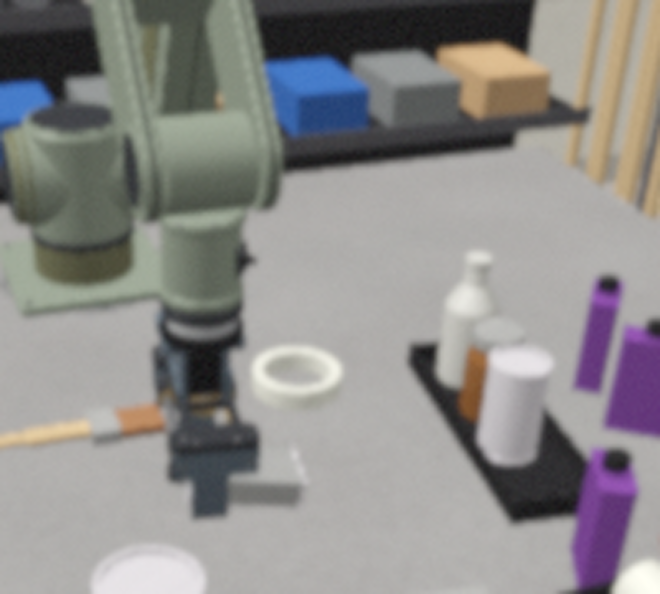

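View pics/w14.png

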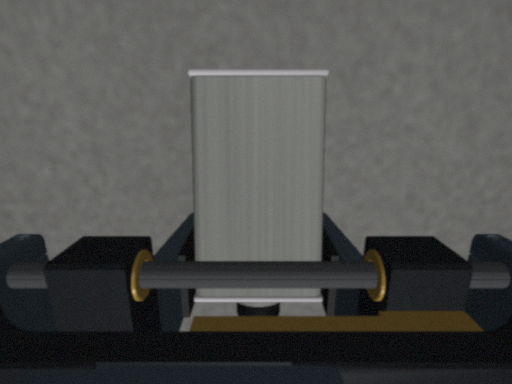

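Run:
```python
from h import *
W=cam("wrist"); a=onz(W,190,72,32);b=onz(W,328,72,32); m=(a+b)/2; print(a,b,np.linalg.norm(a-b)); 
c=onz(W,195,300,32);d=onz(W,323,300,32); n=(c+d)/2;print(n,np.linalg.norm(m-n),np.linalg.norm(c-d)); u=(n-m)/np.linalg.norm(n-m); print("yaw",np.degrees(np.arctan2(u[1],u[0])))
g=m+20*u; plan([g[0],g[1],22.5],-8)
```

```text
[508.92 102.39  32.  ] [571.19  93.57  32.  ] 62.895034896291
[523.2  -21.97  32.  ] 121.12859725580202 73.03339029030712
yaw -98.00030315041543
shift cm [ 0.07 -0.01 -7.37] turn rad -0.0 yaw change 0.0 alt 3.141 steps 1.1799519197031803
```

Emit:
move_arm --force 20 --moves '[[[0,0,0],0,1],[[0,0,0],0,1],[[0,0,0],0,1],[[0,0,0],0,1],[[0,0,-3],0,1],[[0,0,-6],0,1],[[0,0,-7.2],0,1],[[0,0,-7.2],0,1],[[0,0,-7.2],0,-1],[[0,0,-7.2],0,-1],[[0,0,-7.2],0,-1],[[0,0,-7.2],0,-1],[[0,0,-7.2],0,-1],[[0,0,-7.2],0,-1],[[0,0,-7.2],0,-1]]'

```text
time_s: 27.12
ee_pos: [537.1, 76.2, 83.2]
ee_rot: [1.2, 90.0, -96.8]
force: [0.2, -0.1, 0.5]
gripper_width: 63.9
```

Run:
```python
from h import *
info()
cv2.imwrite("pics/w15.png",viewer.grab_frame("wrist")[:,:,::-1])
W=cam("wrist")
ux=np.array([np.cos(np.radians(-98)),np.sin(np.radians(-98))]);sill=np.array([533.5,-316.2])
for off in(-150,-60,-20): plan([*(sill+off*ux),59.5],-8)
```

```text
t 27.12 grasp [537.11  76.21  23.25] jaw deg -8.02 zax [-0.14 -0.99  0.  ] F [ 0.18 -0.08  0.52] w 63.9 q6 14.9
shift cm [-3.62  5.11 23.91] turn rad -0.0 yaw change 0.0 alt 3.141 steps 3.9545165932725066
shift cm [-3.62  5.11 32.91] turn rad -0.0 yaw change 0.0 alt 3.141 steps 5.359995412824624
shift cm [-3.62  5.11 36.91] turn rad -0.0 yaw change 0.0 alt 3.141 steps 5.989918890061523
```

View pics/w15.png

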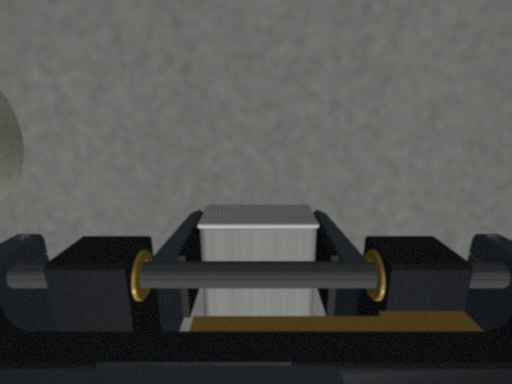

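Emit:
move_arm --force 25 --moves '[[[-3,0,0],0,-1],[[-5,0,0],0,-1],[[-5,1,5],0,-1],[[-5,2,10],0,-1],[[-5,3.5,15],0,-1],[[-4.5,4.8,20],0,-1],[[-4,5.1,23.9],0,-1],[[-4,5.1,23.9],0,-1],[[-4,5.1,23.9],0,-1]]'

```text
time_s: 28.3
ee_pos: [554.1, -167.0, 123.0]
ee_rot: [-134.3, 89.9, 127.6]
force: [-0.1, -0.1, -1.0]
gripper_width: 63.7
```

Run:
```python
from h import *
info()
cv2.imwrite("pics/s16.png",viewer.grab_frame("scene")[:,:,::-1])
cv2.imwrite("pics/t16.png",viewer.grab_frame("top")[:,:,::-1])
crop("pics/s16.png",30,120,230,270,3.5,"pics/s16c.png")
crop("pics/t16.png",300,140,400,240,6,"pics/t16c.png")
```

```text
t 28.3 grasp [ 554.03 -166.91   62.99] jaw deg -8.05 zax [-0.14 -0.99 -0.  ] F [-0.15 -0.07 -0.99] w 63.7 q6 -9.9
```

View pics/s16c.png

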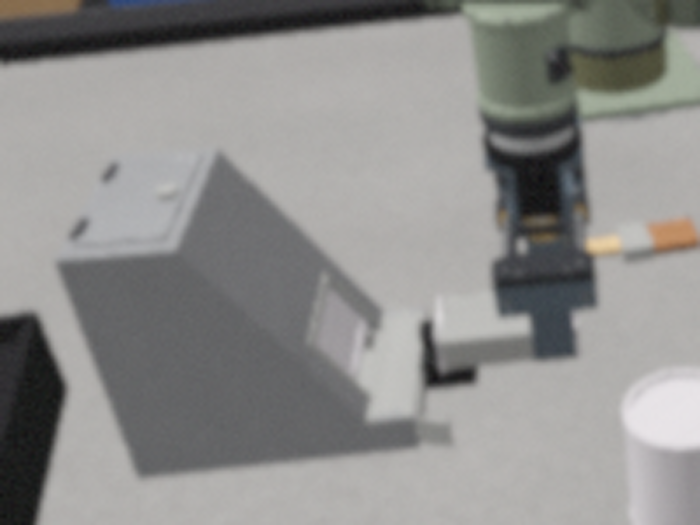

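View pics/t16c.png

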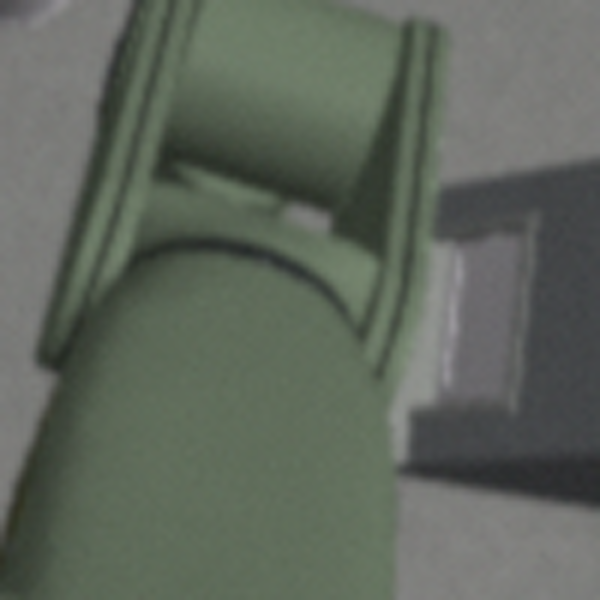

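Emit:
move_arm --moves '[[[0.4,0,1.5],0,-1],[[0.45,0,3],0,-1],[[0.45,0,4.5],0,-1],[[0.45,0,6],0,-1],[[0.45,0,7.5],0,-1],[[0.45,0,9],0,-1],[[0.45,0,9],0,-1]]'

```text
time_s: 29.28
ee_pos: [541.4, -257.6, 118.3]
ee_rot: [-125.7, 90.0, 136.2]
force: [0.9, 1.2, -3.8]
gripper_width: 64.0
```

Run:
```python
from h import *
info()
cv2.imwrite("pics/s17.png",viewer.grab_frame("scene")[:,:,::-1])
crop("pics/s17.png",30,120,230,270,3.5,"pics/s17c.png")
```

```text
t 29.27 grasp [ 541.33 -257.57   58.33] jaw deg -8.12 zax [-0.14 -0.99 -0.  ] F [ 0.95  1.22 -3.77] w 64.0 q6 -18.4
```

View pics/s17c.png

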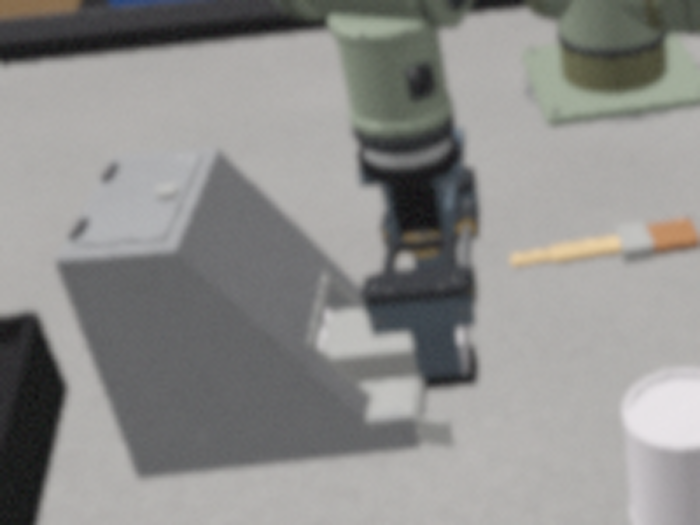

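Emit:
move_arm --moves '[[[0,0,1.2],0,-1],[[0,0,2.2],0,-1],[[0,0,3.2],0,-1],[[0,0,4],0,-1],[[0,0,4],0,-1]]'

```text
time_s: 29.95
ee_pos: [536.0, -297.2, 118.6]
ee_rot: [9.7, 90.0, -88.4]
force: [0.1, 1.0, -3.1]
gripper_width: 64.1
```

Run:
```python
from h import *
info()
cv2.imwrite("pics/s18.png",viewer.grab_frame("scene")[:,:,::-1])
crop("pics/s18.png",30,120,230,270,3.5,"pics/s18c.png")
```

```text
t 29.95 grasp [ 535.96 -297.24   58.62] jaw deg -8.07 zax [-0.14 -0.99  0.  ] F [ 0.06  1.02 -3.07] w 64.1 q6 -22.0
```

View pics/s18c.png

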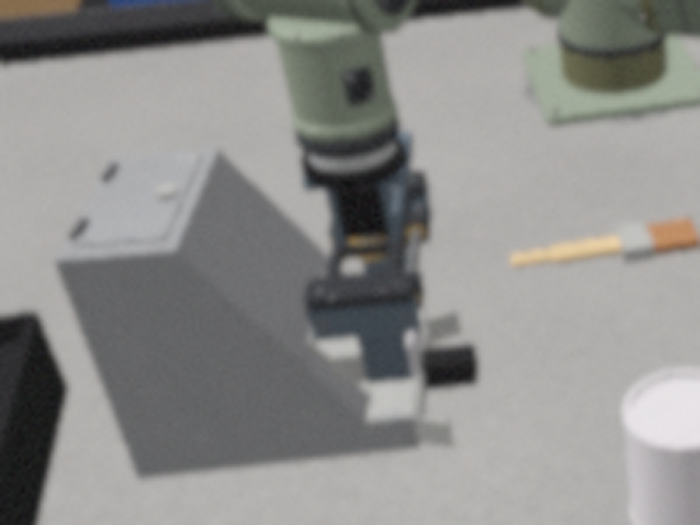

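Emit:
move_arm --moves '[[[0,0,0.2],0,-1],[[0,0,0.2],0,1],[[0,0,0.2],0,1],[[0,0,0.2],0,1],[[0,0,0.2],0,1],[[0,0,0.2],0,1]]'

```text
time_s: 30.75
ee_pos: [535.9, -298.3, 118.8]
ee_rot: [40.4, 90.0, -57.6]
force: [0.6, 0.3, -0.3]
gripper_width: 91.0
```

Run:
```python
from h import *
info()
cv2.imwrite("pics/s19.png",viewer.grab_frame("scene")[:,:,::-1])
cv2.imwrite("pics/w19.png",viewer.grab_frame("wrist")[:,:,::-1])
crop("pics/s19.png",30,120,230,270,3.5,"pics/s19c.png")
```

```text
t 30.75 grasp [ 535.91 -298.31   58.85] jaw deg -8.02 zax [-0.14 -0.99  0.  ] F [ 0.65  0.32 -0.3 ] w 91.0 q6 -22.1
```

View pics/s19c.png

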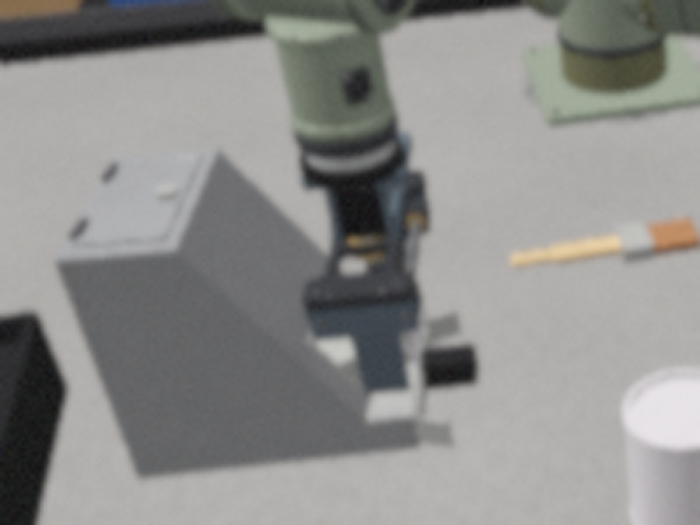

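View pics/w19.png

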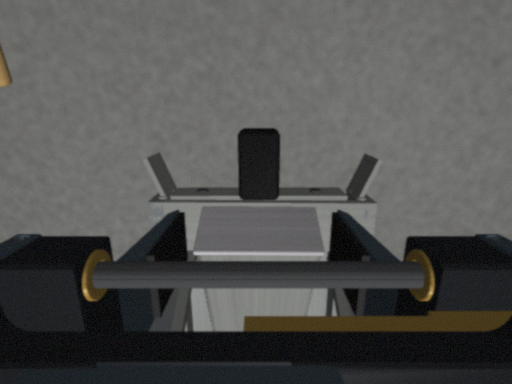

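Emit:
move_arm --moves '[[[0,0,-2.5],0,1],[[0,0,-5.5],0,0],[[-1,0,-6],0,-1],[[-1,0,-6],0,-1],[[-1,0,-6],0,-1],[[-1,0,-6],0,-1],[[-1,0,-6],0,-1],[[-1,0,-6],0,-1],[[-1,0,-6],0,-1],[[-1,0,-6],0,-1]]'

```text
time_s: 32.1
ee_pos: [544.2, -238.8, 128.7]
ee_rot: [-28.3, 90.0, -126.3]
force: [0.1, -0.1, -0.4]
gripper_width: 4.0
```

Run:
```python
from h import *
info()
cv2.imwrite("pics/s20.png",viewer.grab_frame("scene")[:,:,::-1])
cv2.imwrite("pics/w20.png",viewer.grab_frame("wrist")[:,:,::-1])
crop("pics/s20.png",80,160,180,260,6,"pics/s20c.png")
```

```text
t 32.1 grasp [ 544.22 -238.84   68.71] jaw deg -8.02 zax [-0.14 -0.99  0.  ] F [ 0.14 -0.09 -0.39] w 4.0 q6 -16.8
```

View pics/s20c.png

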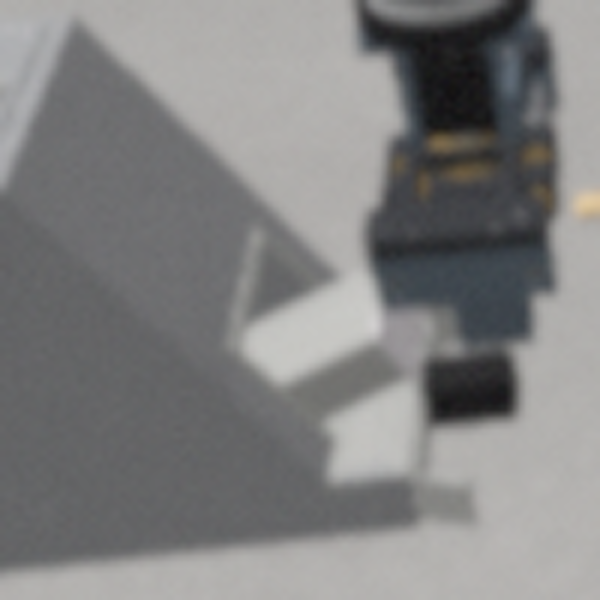

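View pics/w20.png

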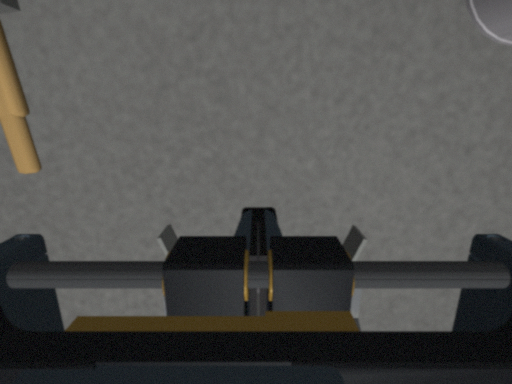

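Emit:
move_arm --moves '[[[0,0,1.5],0,-1],[[0.1,0,2.6],0,-1],[[0.2,0,3.4],0,-1],[[0.4,0,4.2],0,-1],[[0.7,0,5],0,-1],[[0.9,0,5.7],0,-1],[[0.9,0,5.7],0,-1]]'

```text
time_s: 33.08
ee_pos: [536.2, -296.0, 119.5]
ee_rot: [-2.2, 90.0, -100.2]
force: [0.7, 1.3, -0.3]
gripper_width: 0.2
```

Run:
```python
from h import *
info()
cv2.imwrite("pics/s21.png",viewer.grab_frame("scene")[:,:,::-1])
crop("pics/s21.png",80,160,180,260,6,"pics/s21c.png")
```

```text
t 33.08 grasp [ 536.15 -296.09   59.54] jaw deg -8.04 zax [-0.14 -0.99  0.  ] F [ 0.74  1.31 -0.31] w 0.2 q6 -21.9
```

View pics/s21c.png

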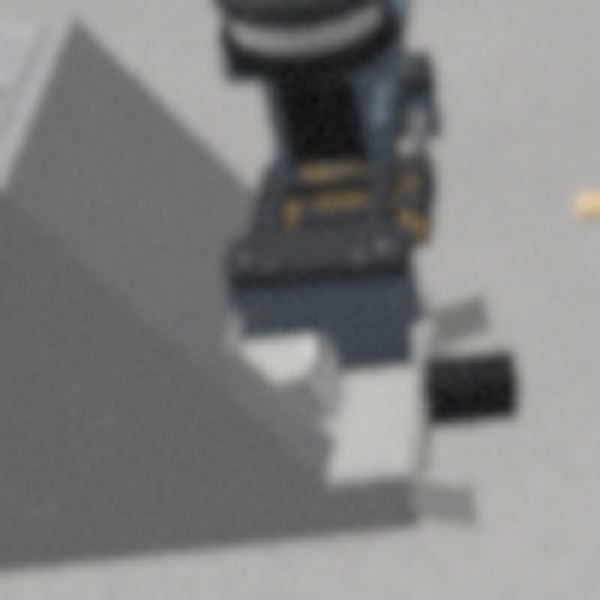

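Emit:
move_arm --moves '[[[0.1,0,0.7],0,-1],[[0.2,0,1.4],0,-1],[[0.2,0,2.0],0,-1],[[0.2,0,2.2],0,-1],[[0.2,0,2.2],0,-1]]'

```text
time_s: 33.75
ee_pos: [533.2, -317.3, 117.8]
ee_rot: [49.7, 90.0, -48.3]
force: [-0.2, -0.2, -0.3]
gripper_width: 0.5
```

Run:
```python
from h import *
info()
cv2.imwrite("pics/s22.png",viewer.grab_frame("scene")[:,:,::-1])
crop("pics/s22.png",80,160,180,260,6,"pics/s22c.png")
```

```text
t 33.75 grasp [ 533.22 -317.32   57.84] jaw deg -8.04 zax [-0.14 -0.99  0.  ] F [-0.19 -0.16 -0.27] w 0.5 q6 -23.8
```

View pics/s22c.png

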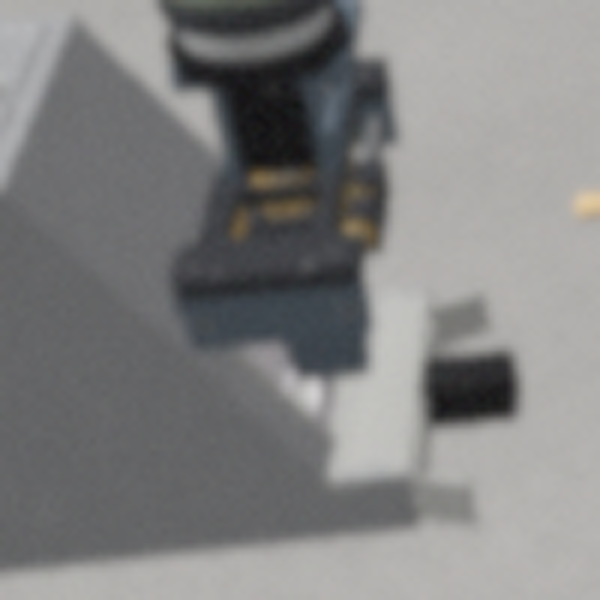

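Emit:
move_arm --moves '[[[0,0,-3],0,-1],[[0,0,-7],0,-1],[[-3,0,-10],0,-1],[[-8,0,-12],0,-1],[[-10,0,-13],0,-1],[[-10,0,-13],0,-1]]'

```text
time_s: 34.55
ee_pos: [552.2, -187.9, 219.7]
ee_rot: [73.6, 89.7, -24.3]
force: [-0.8, 0.3, -0.0]
gripper_width: 0.6
```

Run:
```python
from h import *
info()
for n in("scene","top","wrist"): cv2.imwrite(f"pics/{n}23.png",viewer.grab_frame(n)[:,:,::-1])
crop("pics/scene23.png",80,160,180,260,6,"pics/s23c.png")
crop("pics/top23.png",340,140,470,240,6,"pics/t23c.png")
```

```text
t 34.55 grasp [ 552.45 -188.04  159.66] jaw deg -7.93 zax [-0.14 -0.99  0.  ] F [-0.81  0.28 -0.03] w 0.6 q6 -12.0
```

View pics/s23c.png

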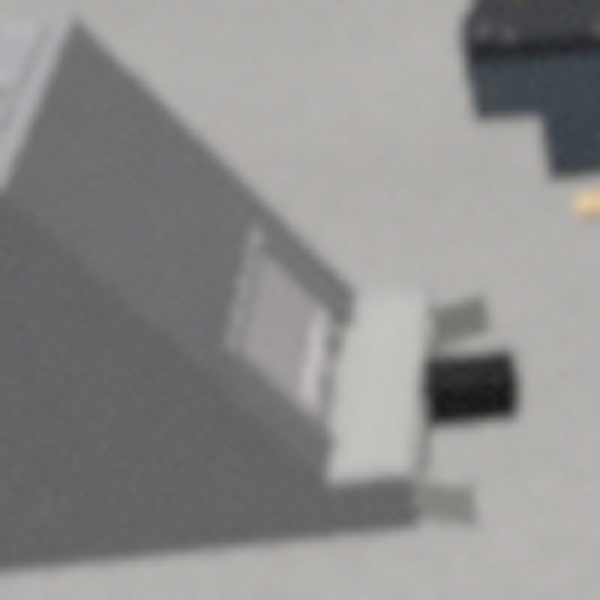

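View pics/t23c.png

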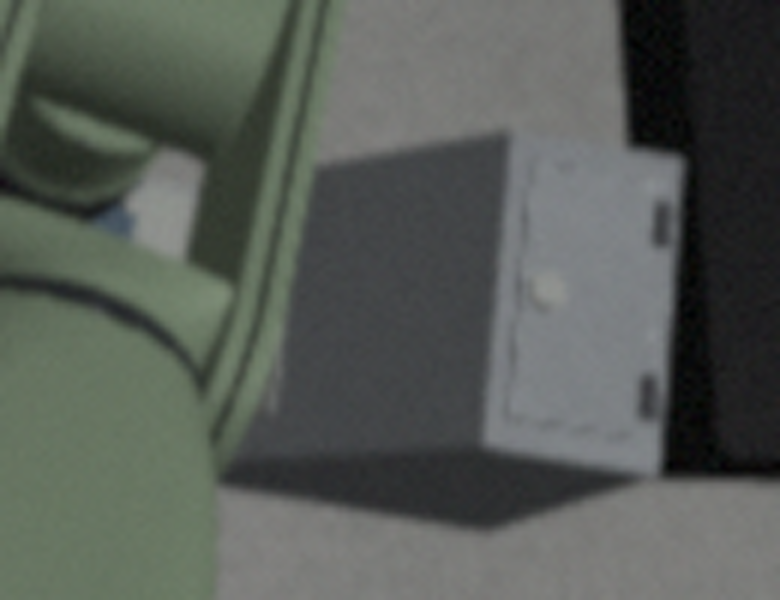

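View pics/wrist23.png

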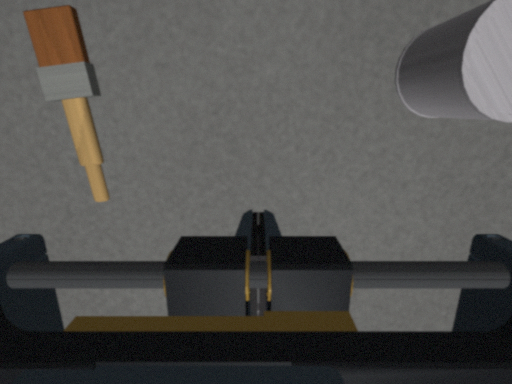

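Emit:
move_arm --moves '[[[-6,0,0],0,-1],[[-12,-4,-4],0,-1],[[-14,-10,-6],0,-1],[[-14,-15,-6],0,-1],[[-14,-20,-6],0,-1],[[-14,-20,-6],0,-1],[[-14,-20,-6],0,-1]]'

```text
time_s: 35.58
ee_pos: [362.1, -101.4, 357.2]
ee_rot: [-67.2, 90.0, -165.3]
force: [-0.3, 0.4, 0.1]
gripper_width: 0.5
```

Run:
```python
from h import *
info()
for n in("scene","top"): cv2.imwrite(f"pics/{n}24.png",viewer.grab_frame(n)[:,:,::-1])
a=cv2.imread("pics/top0.png");b=cv2.imread("pics/top24.png")
d=cv2.GaussianBlur(cv2.absdiff(a,b),(3,3),0).max(2); cv2.imwrite("pics/d.png",np.vstack([b[60:280],cv2.cvtColor(np.clip(d.astype(int)*4,0,255).astype(np.uint8),cv2.COLOR_GRAY2BGR)[60:280]]))
a=cv2.imread("pics/scene0.png");b=cv2.imread("pics/scene24.png")
d=cv2.GaussianBlur(cv2.absdiff(a,b),(3,3),0).max(2); cv2.imwrite("pics/d2.png",np.hstack([b[120:],cv2.cvtColor(np.clip(d.astype(int)*4,0,255).astype(np.uint8),cv2.COLOR_GRAY2BGR)[120:]])[:,:1024][:, ::1][:,:])
im=cv2.imread("pics/d2.png"); cv2.imwrite("pics/d2.png",cv2.resize(im,(800,206)))
```

```text
t 35.58 grasp [ 362.07 -101.45  297.2 ] jaw deg -8.07 zax [-0.14 -0.99  0.  ] F [-0.35  0.38  0.08] w 0.5 q6 -9.3
```

View pics/d.png

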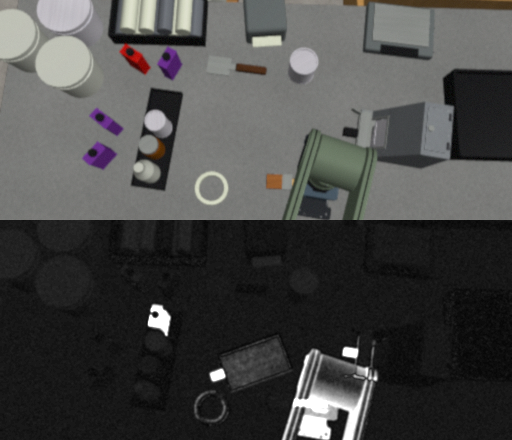

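View pics/d2.png

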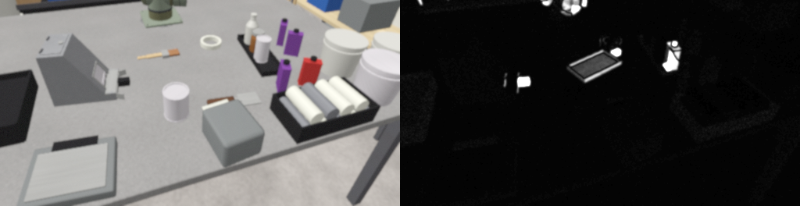

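Run:
```python
from h import *
C=cam("top")
for n in("top0","top24"):
    big=cv2.resize(cv2.imread(f"pics/{n}.png")[225:275,185:240],None,fx=8,fy=8,interpolation=cv2.INTER_CUBIC)
    m=(big[...,1]>150).astype(np.uint8); cs,h=cv2.findContours(m,cv2.RETR_CCOMP,cv2.CHAIN_APPROX_NONE)
    e=cv2.fitEllipse(max(cs,key=len)); p=np.array(e[0])/8+[185,225]; print(n,p,onz(C,*p,25))
a=cv2.imread("pics/top0.png")[140:240,335:425];b=cv2.imread("pics/top24.png")[140:240,335:425]
cv2.imwrite("pics/c.png",np.hstack([cv2.resize(x,None,fx=4.4,fy=4.4,interpolation=cv2.INTER_CUBIC) for x in(a,b)]))
```

```text
top0 [211.84 248.4 ] [354.96 161.63  25.  ]
top24 [211.45 248.08] [355.88 162.86  25.  ]
```

View pics/c.png

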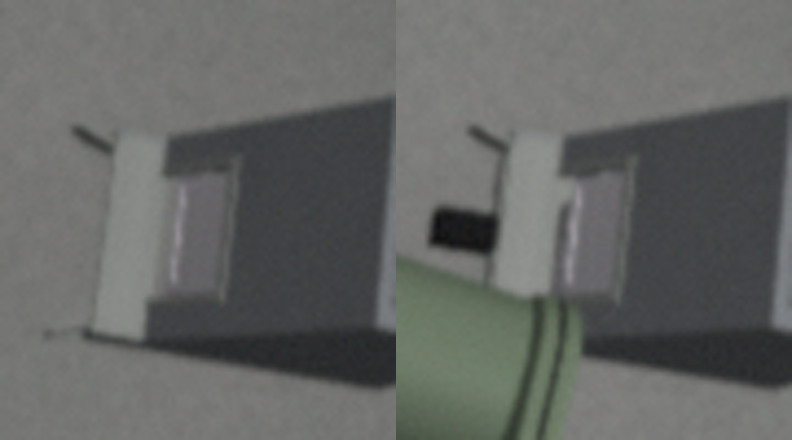

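Run:
```python
from h import *
C=cam("top")
e=onz(C,335+36/4.4,140+227/4.4,34)[:2]; ux=np.array([np.cos(np.radians(-98)),np.sin(np.radians(-98))]); print(e,(e-[537.9,-281])@ux)
plan([543,-250,190],-8)
```

```text
[ 538.63 -232.63] -48.00577796529151
shift cm [10.7  19.93 12.18] turn rad -0.001 yaw change 0.0 alt 3.141 steps 4.1111547353100875
```

Emit:
move_arm --moves '[[[3,6,3.5],0,-1],[[6,12,7],0,-1],[[9,18,11],0,-1],[[10.7,19.9,12.2],0,-1],[[10.7,19.9,12.2],0,-1],[[10.7,19.9,12.2],0,-1]]'

```text
time_s: 36.42
ee_pos: [542.0, -249.7, 249.3]
ee_rot: [-109.6, 89.8, 152.3]
force: [0.1, 0.4, -0.2]
gripper_width: 0.5
```

Run:
```python
from h import *
info()
cv2.imwrite("pics/w25.png",viewer.grab_frame("wrist")[:,:,::-1])
W=cam("wrist")
ux=np.array([np.cos(np.radians(-98)),np.sin(np.radians(-98)),0]);bay=np.array([537.9,-281,0])
for a,z in((0,22),(0,34),(35,34),(-44,34)): print(a,z,proj(W,bay+a*ux+[0,0,z]))
crop("pics/w25.png",160,150,360,290,4,"pics/w25c.png")
```

```text
t 36.42 grasp [ 541.88 -249.64  189.3 ] jaw deg -8.04 zax [-0.14 -0.99 -0.  ] F [ 0.15  0.4  -0.2 ] w 0.5 q6 -17.8
0 22 [259.36 206.33]
0 34 [259.4  209.83]
35 34 [259.38 238.51]
-44 34 [259.41 171.27]
```

View pics/w25c.png

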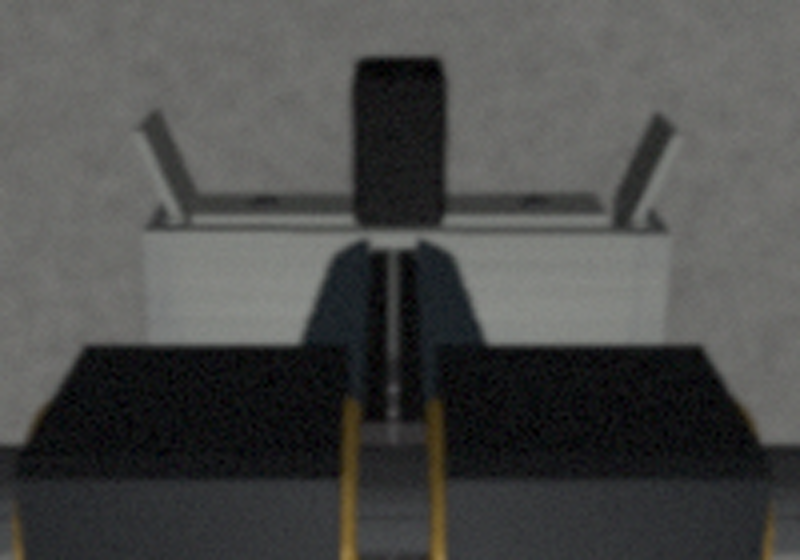

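Emit:
move_arm --moves '[[[0,0,3],0,1],[[0,0,6.5],0,1],[[0,0,6.5],0,1],[[0,0,6.5],0,1],[[0,0,6.5],0,1],[[0,0,6.5],0,1],[[0,0,6.5],0,1]]'

```text
time_s: 37.35
ee_pos: [532.7, -313.5, 250.8]
ee_rot: [75.0, 90.0, -23.0]
force: [0.4, 0.7, 0.4]
gripper_width: 68.1
```

Run:
```python
from h import *
info()
cv2.imwrite("pics/w26.png",viewer.grab_frame("wrist")[:,:,::-1])
crop("pics/w26.png",180,110,340,250,4.2,"pics/w26c.png")
```

```text
t 37.35 grasp [ 532.75 -313.47  190.82] jaw deg -7.98 zax [-0.14 -0.99  0.  ] F [0.36 0.65 0.43] w 68.1 q6 -23.6
```

View pics/w26c.png

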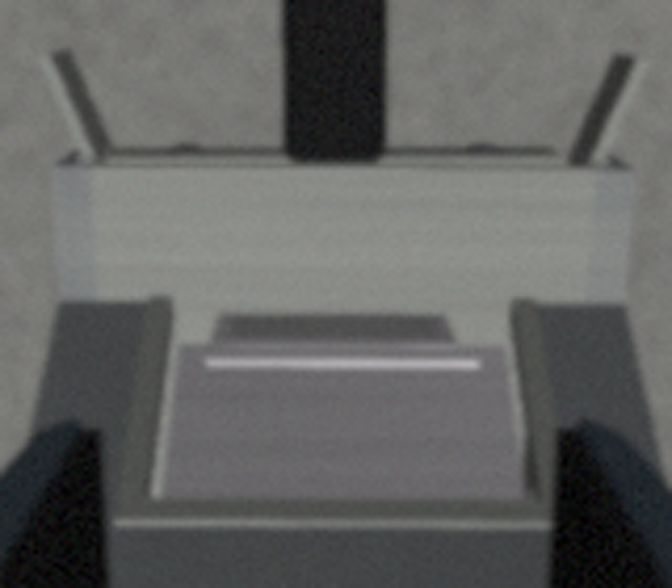

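Run:
```python
from h import *
W=cam("wrist")
ux=np.array([np.cos(np.radians(-98)),np.sin(np.radians(-98))])
led=onz(W,180+340/4.2,110+165/4.2,34)[:2]
l=onz(W,180+225/4.2,110+318/4.2,4);r=onz(W,180+446/4.2,110+318/4.2,4); print(np.linalg.norm(l-r),((l+r)/2)[:2]-led@np.eye(2),(((l+r)/2)[:2]-led)@ux)
env.job_done()
```

```text
63.088198896185624 [ -7.52 -47.22] 47.808237428656646
the job is handed in; nothing more can be done
```

The job is done and handed in at about 37 s of the 72 s allowed. The tray is home, the flat can is lying in it, and the flap is shut.

**What I did**
- I slid the tray into the bay by its lug until it met the stop, at about 18 N.
- I took the can out of the crate, stood it on the counter and took it by its narrow sides. Then I laid it on a broad side, let go and gripped it again near its base.
- I pushed it cap first through the flap. After letting go I pushed its tail in with closed fingers until it dropped.

**Last checks**
- **Tray:** the front wall is in the cabinet's front plane to within about 1 mm in the wrist view. A coarser top view put the lug's end at 48 mm instead of 44 mm in front of the plane. I trusted the wrist view, because the top view's error is about that size.
- **Can:** through the gap under the flap I can see its base edge on the tray floor. It measures 63 mm wide and sits 48 mm in from the front, so the can should reach about 176 mm, clear of the rear wall. The cap end itself is out of sight.
- **Flap:** it is back where it was at the start.
- **Other things:** comparing the before and after images shows no change apart from the can, the tray and the tape.

**One slip:** while I gripped the tray lug, the open finger pushed the roll of tape about 8 mm. I pushed it back, and it now measures about 1.5 mm from where it was, which is about as fine as I can measure.

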